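Cup to the drying peg, dip probe held level over the drip dish

TASK

Clean-down after a measurement: take the white sample cup that lies on the two-rail cradle, turn it mouth down over the free steel drying peg so that its rim stands on the peg's round foot, and let go of it. Then draw the flat dip probe up out of its sloping dock, turn it level and finish holding it there, all of it at least 15 cm above the bench with its metal tip over the round steel drip dish, so that a colleague can wipe it: do not put it down or let it go. Leave the other cup, the wash bottle, the beaker and the other things on the bench as they are.

Things in the scene. Friction and masses are not known exactly. Their poses are not given: they have to be found in the camera images.
- cup: white plastic cup to handle: plain round tube closed at one end, 42 mm outside diameter, 80 mm long, wall 3 mm, bottom 4 mm, about 45 g. Origin: centre of the closed end's outer face; z axis runs along the cup to the mouth. It starts lying level on the cradle's rails, mouth towards the cradle's +x, axis about 42 mm above the bench. Grip it across the diameter at 15 to 30 N.
- cup_rim (a point): centre of the cup's mouth, 80 mm from its origin
- cradle: fixed low steel rest for the cup: plate 90 x 50 x 8 mm with two level rails (8 mm thick, 72 mm long along its x, at y = +15 and -15 mm, tops 26 mm above the bench). Origin at the centre of its underside, z up; it may stand left or right. Fingers either side of the cup clear the rails.
- peg: the free drying peg, fixed: steel foot 72 mm in diameter and 12 mm high with a 16 mm upright peg whose tapered tip is 72 mm above the bench. Origin at the centre of the underside, z up. The cup's rim comes to stand on the foot (the peg is shorter than the cup is deep).
- peg_seat (a point): centre of the top of the free peg's foot, 12 mm above the bench
- cup_used: bystander: an identical cup already standing mouth down on the other, identical peg, its top 92 mm above the bench; origin at the centre of its closed end (on top)
- probe: hand-held dip probe: flat bar 160 mm long, about 110 g. Metal stem 72 mm long, 20 mm wide, then grey handle 88 mm long, 26 mm wide; 18 mm thick. Origin: centre of the metal tip's end face; z axis runs to the handle's end, y is the width (level at the start), x the thickness. Centre of mass about 85 mm from the tip. Grip the handle across its width 95 to 130 mm from the tip, 30 N or more.
- probe_end (a point): centre of the end of the probe handle, 160 mm from its tip
- dock: fixed white plastic dock, foot 110 x 70 mm; origin at the centre of its underside, z up. Its sleeve (inside 22 x 24 mm, 61 mm deep, with a 14 mm wide backrest under the handle) slopes up towards the dock's +x, 50 degrees above level. The probe sits in it loosely, tip down; draw it about 65 mm along its own axis to free it. Dock and probe stand under 0.16 m; left or right.
- dock_tip (a point): where the probe's tip rests in the dock, 24 mm above the bench
- dish: fixed round steel drip dish, 110 mm across the rim, 16 mm high; origin at the centre of its underside
- wash_bottle: bystander: white plastic wash bottle, 68 mm in diameter, about 195 mm high; origin under its centre
- jar: bystander: small amber jar, 42 mm in diameter, 45 mm high; origin under its centre
- stopper: bystander: cork stopper, 34 mm in diameter, 28 mm high; origin under its centre
- beaker: bystander: glass beaker, 70 mm in diameter, 85 mm high; origin under its centre
- spatula: bystander: thin steel lab spatula, 150 mm long, 7 mm thick, lying flat near the robot; origin at its middle
Things that resemble listed ones, but are neither listed nor needed, are in the scene too. Of the things shaped like the probe, the metal one is meant. Leave any blue look-alike of the peg alone.

How it is judged:
By the outcome, as a careful person would: the job done as asked, in the order asked, and still so for the second after the job is handed in, while the arm keeps its last pose, push and grip.
It also fails if it takes over 64 s, if anything falls off the work surface, if the arm or the gripper's body presses on something with over 40 N, if the wrist force passes 120 N, or if a joint passes its speed limit or range.

ROBOT

A 6-joint arm with a two-finger parallel gripper is mounted at the origin on the work surface. World frame = base frame: x ahead of the robot, y to its left, z up, the work surface at z = 0. Lengths are in mm, angles in rad, forces in N, time in s.
With the tool pointing down it reaches from about 350 to 775 mm from the base axis. Payload 7.3 kg.
Tool frame: the origin (TCP) lies between the finger pads; the fingertips stand 8 mm ahead of it and the grasp point (between the pads) lies 11 mm behind it; y points along the fingers, z is the direction in which the jaws open and shut, and the axes are right-handed (so a half turn about y gives the same grasp; the last joint's range is limited). The gripper opens to 92 mm and grips with 3 to 60 N. Pads are 19 mm wide; open, the fingers measure 130 mm over their backs; the gripper's body (75 mm by 190 mm) begins 47 mm behind the grasp point.
Start: joints at [0.996, 0.342, 1.524, -0, 1.275, -0.146], TCP at [218.272, 477.495, 234.741] pointing down, gripper open.
Joint ranges: [-2.53, 2.53], [-0.77, 2.02], [0.04, 2.7], [-1, 4.14], [0.28, 2.66], [-3.11, 3.11]. Speed limits (rad/s): [2.57, 2.57, 3.14, 3.14, 3.14, 3.14].

INTERFACE

Orientations are given as [roll, pitch, yaw] about the fixed x, y, z axes, in that order (R = Rz(yaw) Ry(pitch) Rx(roll)).
In Python, from plant import bot, vision, job gives the robot as it stands. The module is installed in compiled form; this text tells all that it offers.
- The arm moves only by the tool arm_command, never from a script. Its argument "deltas" is a list of rows, each a list of 4 numbers: the shift along the tool's x, y, z in m, then the turn about the tool's y in degrees. In form: [[x, y, z, twist], ...]. A call has 1 to 5 rows; each row shifts and turns the commanded pose from where the row before left it, along the tool's axes as they then stand; what a row does not reach is not made up. A row lasts 1/10 s, in which the tool goes at most 50 mm and 8.59 degrees, less where a joint would pass 70% of its speed; a pose out of reach is approached as far as the arm can. A call is refused whole if a number of a shift passes 0.05 or a number of a turn 8.59, either way. A call with a gripper value outside its range is refused whole. "claw" is the closure in counts, from 0 (fully open) to 255 (shut), set as the call begins (left out, the last holds). The fingers move at their own pace and stop on an object; the grip force is fixed at half the most. Time passes only in rows, so rows that do not move let the fingers close. It gives the time, the measured TCP pose, the force and the opening at its end, in the units of the state.
- bot.get_obs(): the state, without advancing time (a new reading comes with each control period).
- vision.capture(name): name is "scene" or "side" or "wrist"; returns a dict with "img" (480x640x3 uint8, red, green, blue), "camera_matrix" (3x3 intrinsics, pixels), "dist_coeffs" ([k1, k2, p1, p2, k3] as OpenCV has them; the pictures are not rectified), "world_to_cam" (4x4, takes a point from world to camera coordinates); the wrist camera has in their place "mount" (4x4, takes a point from camera to tool coordinates, whose origin is the TCP and whose axes are the tool frame's). Camera axes: x right, y down, z forward; pixel columns grow to the right and rows downward; lengths in mm; the calibration is good to about 2 mm. A picture is of the moment at which its call begins: read the wrist's pose just before it. There is no depth.
- job.close_job(): hands the job in, once; it reports no verdict.
Trained networks look in a picture, given as the dict that the camera call returned (one of the last four; its "shot" number tells which), for a name from the list of things; names that differ only in an ending like _2 or _b are one class to them, and where a whole thing is asked for, a point or a joint stands for the part that bears it (a point fixed in the world has none). Each returns a list of dicts, best first, with "confidence" (0 to 1); they miss things now and then, are a little off and sometimes report something else, mostly with a low value. They report only what shows in the picture. A call takes as long as a camera call. They do not tell look-alikes from the thing itself.
- vision.find_in(picture, name): "xyz" ([x, y, z] in mm, in the coordinates of the camera as it stood for that picture, good to about 4 mm: the middle of the surface that is visible of it).
- vision.regions_of(picture, name): "mask" (480x640 bool, what is visible of it).
The state is a dict: "time": time; "joint_positions": joint angles; "dq": joint speeds; "tau": joint torques, N m; "tool_pos": TCP position; "tcp_rot": TCP orientation; "contact_force": force on the tool from outside, world axes, zero at the start; "moment": the same for the moment, N m; "grip_width": finger opening in mm.
Only numpy, scipy, OpenCV 4.12 (cv2) and the standard library are available. Lean on these libraries where they do the work, as an engineer would, in place of code of your own. Each camera call takes 0.05 s, during which the arm holds its last target. There are 200 camera calls.

## Working session

There is one attempt and no reset: what is moved stays moved. The work goes in short steps, Python scripts to look and compute and a tool call to move; the robot and the scene stay as the last step left them, time stands still between calls to the robot, and variables do not carry over. Pictures are saved under pics/ and viewed, about 8 in all and at most 12, crops included, and the job is handed in when it is done.

Besides the shell and the picture viewer there is one more tool, called after "Emit:" as name(argument=value, ...) on one line, values as JSON. arm_command: Moves the arm, as the interface text tells. Its arguments: {"type":"object","properties":{"deltas":{"type":"array","items":{"type":"array","items":{"type":"number"}}},"claw":{"type":"number"}},"required":["deltas"]}

```bash
mkdir -p pics; cat > h.py <<'E'
import numpy as np,cv2
from plant import bot,vision,job
from scipy.spatial.transform import Rotation as R
def tool():
    o=bot.get_obs(); T=np.eye(4); T[:3,:3]=R.from_euler('xyz',o['tcp_rot']).as_matrix(); T[:3,3]=o['tool_pos']; return T
def cap(n):
    T=tool(); p=vision.capture(n)
    p['c2w']=T@np.array(p['mount']) if 'mount' in p else np.linalg.inv(p['world_to_cam']); return p
def w(p,x): return (p['c2w']@np.r_[x,1])[:3]
def px(p,X):
    M=np.linalg.inv(p['c2w']); r,_=cv2.projectPoints(np.array(X,float).reshape(-1,1,3),cv2.Rodrigues(M[:3,:3])[0],M[:3,3],np.array(p['camera_matrix']),np.array(p['dist_coeffs'])); return r[:,0]
def ray(p,uv,z):
    n=cv2.undistortPoints(np.array(uv,float).reshape(-1,1,2),np.array(p['camera_matrix']),np.array(p['dist_coeffs']))[:,0]
    d=np.c_[n,np.ones(len(n))]@p['c2w'][:3,:3].T; c=p['c2w'][:3,3]
    return c+d*((z-c[2])/d[:,2])[:,None]
def save(p,f,img=None): cv2.imwrite('pics/'+f,(p['img'] if img is None else img)[...,::-1])
E
python3 - <<'E'
from h import *
np.set_printoptions(precision=1,suppress=True)
o=bot.get_obs(); print(o); print(tool())
names="cup cup_rim cradle peg peg_seat cup_used probe probe_end dock dock_tip dish wash_bottle jar stopper beaker spatula".split()
for c in ['scene','side']:
    p=cap(c); save(p,c+'0.png'); print(c,p['c2w'])
    for n in names:
        print(n,[(round(d['confidence'],2),w(p,d['xyz'])) for d in vision.find_in(p,n)][:4])
E
```

```text
{'time': 0.0, 'joint_positions': array([ 1. ,  0.3,  1.5, -0. ,  1.3, -0.1]), 'dq': array([ 0., -0., -0., -0., -0.,  0.]), 'tau': array([ -0. , -43.1, -24.4,   0.1,   0.1,  -0. ]), 'tool_pos': array([218.1, 477.1, 234.1]), 'tcp_rot': array([-1.6,  0. , -0.4]), 'contact_force': array([0.6, 0.1, 1. ]), 'moment': array([-0.,  0.,  0.]), 'grip_width': 91.81627904524103}
[[  0.9  -0.    0.4 218.1]
 [ -0.4  -0.    0.9 477.1]
 [ -0.   -1.   -0.  234.1]
 [  0.    0.    0.    1. ]]
scene [[  -0.8    0.4   -0.4  981. ]
 [   0.6    0.6   -0.6  694.5]
 [  -0.    -0.7   -0.7 1033.2]
 [   0.     0.     0.     1. ]]
cup [(0.57, array([485.4, 273.2,  56.1]))]
cup_rim [(0.64, array([485.2, 277.1,  59.5]))]
cradle [(0.89, array([493.9, 286.4,   6.7]))]
peg [(0.82, array([771.2, -89.7,  15.5])), (0.71, array([586.8,  11.1,  10.6])), (0.55, array([ 655.3, -106. ,    8.5]))]
peg_seat [(0.82, array([585.2,  10.6,  11.1])), (0.62, array([771.8, -87.6,  11. ])), (0.59, array([ 660.9, -108.2,   10.6]))]
cup_used [(0.65, array([669. , 116.3,  79.7]))]
probe [(0.87, array([ 315.8, -293.3,   15.3])), (0.87, arr
[... 1315 characters left out ...]
.3])), (0.53, array([ 644.9, -102.9,   12.6])), (0.5, array([467.6, 284.2,  61.8]))]
cup_used [(0.78, array([652.3, 123.2,  66.8]))]
probe [(0.65, array([ 527.1, -273.4,  113. ])), (0.57, array([ 304.9, -286.8,   25.4])), (0.52, array([ 388.7, -477.9,   15.5]))]
probe_end [(0.63, array([ 308. , -285.5,   16.1])), (0.53, array([ 524.8, -271.3,  114. ]))]
dock [(0.9, array([ 475. , -262.8,   21.2]))]
dock_tip [(0.86, array([ 475.3, -260.8,   18.3]))]
dish [(0.97, array([430.6,  14.7,   1.2]))]
wash_bottle [(0.78, array([687.5, 405.7, 105.5]))]
jar [(0.57, array([ 523.8, -124. ,   39.3]))]
stopper [(0.65, array([532.6, 141.8,  31.9]))]
beaker [(0.84, array([ 724.3, -259.2,   55.1]))]
spatula []
```

Emit:
arm_command(deltas=[[0, 0, 0, 5], [0, 0, 0, 0]])

```text
time: 1.9
tool_pos: [218.3, 477.5, 234.7]
tcp_rot: [-1.571, -0.0, -0.517]
contact_force: [0.7, 0.9, 0.9]
grip_width: 91.3
```

View pics/scene0.png

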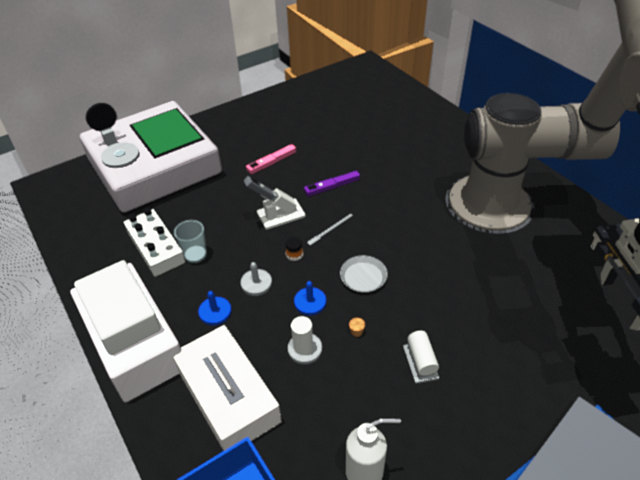

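View pics/side0.png

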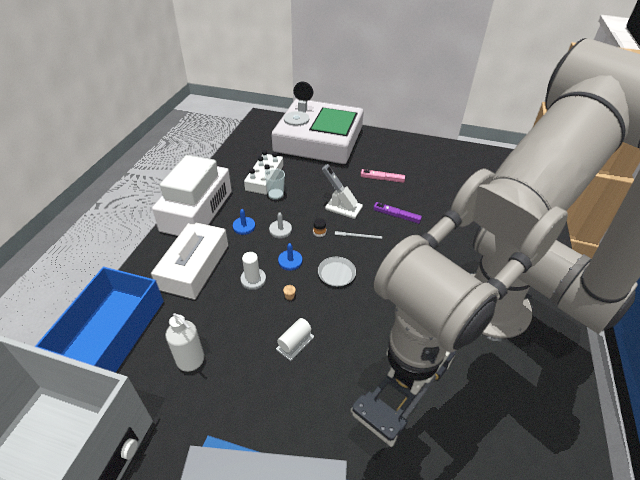

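Emit:
arm_command(deltas=[[0, -0.05, 0, 0], [0, -0.05, 0, 0], [0, -0.05, 0, 0], [0, 0, 0.05, 0], [0, 0, 0.05, 0]])

```text
time: 2.4
tool_pos: [268.0, 565.4, 388.8]
tcp_rot: [-1.563, -0.0, -0.514]
contact_force: [0.0, 0.7, 0.4]
grip_width: 91.8
```

Emit:
arm_command(deltas=[[0, 0, 0.05, 0], [0, 0, 0.05, 0], [0, 0, 0.05, 0], [0, 0, 0.05, 0], [0, 0, 0.05, 0]])

```text
time: 2.9
tool_pos: [350.1, 702.9, 343.8]
tcp_rot: [-1.545, 0.004, -0.514]
contact_force: [1.2, 0.9, -2.6]
grip_width: 91.8
```

```bash
python3 -c "
from h import *
o=bot.get_obs(); print(o['joint_positions'],o['tool_pos'],tool())"
```

```text
[ 1.00922391  0.98944636  0.04825677  0.00565393  2.07873317 -0.04487628] [350.14520006 702.88979997 343.76690722] [[ 8.70859027e-01  9.20962955e-03  4.91446578e-01  3.50145200e+02]
 [-4.91518667e-01  2.39152463e-02  8.70538604e-01  7.02889800e+02]
 [-3.73572788e-03 -9.99671568e-01  2.53535129e-02  3.43766907e+02]
 [ 0.00000000e+00  0.00000000e+00  0.00000000e+00  1.00000000e+00]]
```

Emit:
arm_command(deltas=[[0, 0, 0.05, 0], [0, 0, 0.05, 0], [0, 0, 0.05, 0], [0, 0, 0.05, 0], [0, 0, 0.05, 0]])

```text
time: 3.4
tool_pos: [397.0, 770.1, 295.5]
tcp_rot: [-1.373, 0.009, -0.513]
contact_force: [-0.1, 0.2, 0.3]
grip_width: 92.0
```

Emit:
arm_command(deltas=[[0, -0.05, 0, 0], [0, -0.05, 0, 0], [0, -0.05, 0, 0], [0, -0.05, 0, 0], [0, -0.05, 0, 0]])

```text
time: 3.9
tool_pos: [345.3, 669.1, 501.6]
tcp_rot: [-1.317, 0.011, -0.512]
contact_force: [-0.7, 0.7, -0.2]
grip_width: 91.7
```

```bash
python3 -c "
from h import *
o=bot.get_obs(); print(o['joint_positions'],o['tool_pos'],tool())"
```

```text
[ 0.98032618  0.79061192  0.03663364  0.03416791  2.06183692 -0.05674918] [345.25362097 669.12437887 501.56225218] [[ 8.71523309e-01  1.13878154e-01  4.76947469e-01  3.45253621e+02]
 [-4.90232410e-01  2.24015610e-01  8.42311813e-01  6.69124379e+02]
 [-1.09227641e-02 -9.67909486e-01  2.51061587e-01  5.01562252e+02]
 [ 0.00000000e+00  0.00000000e+00  0.00000000e+00  1.00000000e+00]]
```

Emit:
arm_command(deltas=[[0, 0.014, -0.047, 0], [0, 0.014, -0.047, 0], [0, 0.014, -0.047, 0], [0, 0.014, -0.047, 0], [0, 0.014, -0.047, 0]])

```text
time: 4.4
tool_pos: [275.7, 546.7, 416.5]
tcp_rot: [-1.317, 0.011, -0.512]
contact_force: [0.6, 0.0, 0.9]
grip_width: 91.7
```

Emit:
arm_command(deltas=[[0, 0.014, -0.047, 0], [0, 0.014, -0.047, 0], [0, 0.014, -0.047, 0], [0, 0.014, -0.047, 0], [0, 0.014, -0.047, 0]])

```text
time: 4.9
tool_pos: [170.7, 364.5, 289.9]
tcp_rot: [-1.317, 0.011, -0.512]
contact_force: [0.9, -0.5, 0.7]
grip_width: 91.6
```

```bash
python3 -c "
from h import *
np.set_printoptions(precision=4,suppress=True)
o=bot.get_obs(); print(o['joint_positions'],o['tool_pos'],tool())"
```

```text
[ 0.9024 -0.0818  1.898   0.0568  1.0773 -0.1755] [170.7226 364.4543 289.9238] [[  0.8717   0.1132   0.4769 170.7226]
 [ -0.49     0.224    0.8425 364.4543]
 [ -0.0114  -0.968    0.2507 289.9238]
 [  0.       0.       0.       1.    ]]
```

Emit:
arm_command(deltas=[[0, 0.012, -0.048, 0], [0, 0.012, -0.048, 0], [0, 0.012, -0.048, 0], [0, 0.012, -0.048, 0], [0, 0.012, -0.048, 0]])

```text
time: 5.4
tool_pos: [62.0, 176.7, 171.6]
tcp_rot: [-1.318, 0.011, -0.508]
contact_force: [0.7, -2.1, 2.0]
grip_width: 91.4
```

```bash
cat > fit.py <<'E'
from h import *
from scipy.optimize import least_squares
np.set_printoptions(precision=4,suppress=True)
o=bot.get_obs(); print(o['joint_positions'],o['tool_pos'],tool())
D=[([.996,.342,1.524,0,1.275],[218.272,477.495,234.741]),([1.00922391,0.98944636,0.04825677,0.0057,2.07873317],[350.145,702.89,343.767]),
([0.98032618,0.79061192,0.03663364,0.03416791,2.06183692],[345.25,669.124,501.562]),([0.9024,-0.0818,1.898,0.0568,1.0773],[170.7226,364.4543,289.9238]),
(o['joint_positions'][:5],o['tool_pos'])]
def rot(a): return np.array([[np.cos(a),np.sin(a)],[-np.sin(a),np.cos(a)]])  # (r,z): +a tips z toward r
def fk(P,q):
    return P[:2]+rot(q[1])@[0,P[2]]+rot(q[1]+q[2])@P[3:5]+rot(q[1]+q[2]+q[4])@[P[6],P[5]]
def res(P): return np.concatenate([fk(P,q)-[np.hypot(p[0],p[1]),p[2]] for q,p in D]+[[P[6]*.1]])
s=least_squares(res,[0,330,300,60,300,200,0]); print(s.x,res(s.x))
E
python3 fit.py
```

```text
[ 0.5612 -0.5205  2.4901  0.1589  0.96   -0.5776] [ 61.9725 176.6833 171.6104] [[  0.8737   0.1125   0.4734  61.9725]
 [ -0.4864   0.2239   0.8446 176.6833]
 [ -0.0109  -0.9681   0.2503 171.6104]
 [  0.       0.       0.       1.    ]]
[ 33.2234 234.5537 449.2306  77.9438 354.7992 248.1179 -24.8696] [ 0.6561 -2.8722 -0.3383  3.2497 -0.4276 -2.2575  4.3261 -3.8621 -4.2164
  5.7422 -2.487 ]
```

```bash
cat >> h.py <<'E'
def rows(target,step=.045):
    T=tool(); d=T[:3,:3].T@(np.array(target,float)-T[:3,3])/1000
    n=int(np.ceil(np.linalg.norm(d)/step)); print(n,'rows of',np.round(d/n,4)); return n,d/n
E
python3 - <<'E'
from h import *
np.set_printoptions(precision=3,suppress=True)
p=vision.capture('wrist'); print(p['mount'],p['camera_matrix'])
rows([170,200,330]);rows([380,220,330])
E
```

```text
[[   0.001    0.958    0.288  -77.922]
 [   0.      -0.288    0.958 -150.204]
 [   1.      -0.001   -0.       1.215]
 [   0.       0.       0.       1.   ]] [[432.875   0.    322.407]
 [  0.    432.875 238.202]
 [  0.      0.      1.   ]]
5 rows of [ 0.017 -0.028  0.024]
9 rows of [ 0.029 -0.013  0.026]
```

Emit:
arm_command(deltas=[[0.029, -0.013, 0.026, 0], [0.029, -0.013, 0.026, 0], [0.029, -0.013, 0.026, 0], [0.029, -0.013, 0.026, 0], [0.029, -0.013, 0.026, 0]])

```text
time: 5.95
tool_pos: [246.6, 201.0, 267.4]
tcp_rot: [-1.317, 0.011, -0.514]
contact_force: [0.4, 0.5, 0.3]
grip_width: 91.4
```

Emit:
arm_command(deltas=[[0.029, -0.013, 0.026, 0], [0.029, -0.013, 0.026, 0], [0.029, -0.013, 0.026, 0], [0.029, -0.013, 0.026, 0], [0, 0, 0, 0]])

```text
time: 6.45
tool_pos: [394.2, 220.3, 343.1]
tcp_rot: [-1.315, 0.008, -0.514]
contact_force: [-1.0, -0.3, 0.9]
grip_width: 91.8
```

```bash
python3 - <<'E'
from h import *
np.set_printoptions(precision=1,suppress=True)
o=bot.get_obs(); print(o['tool_pos'],o['tcp_rot'],o['joint_positions'],o['dq'])
p=cap('wrist'); save(p,'w1.png')
for n in ['cup','cup_rim','cradle','stopper']:
    print(n,[(round(d['confidence'],2),w(p,d['xyz'])) for d in vision.find_in(p,n)][:4])
m=vision.regions_of(p,'cup')
for k in m:
    c,_=cv2.findContours(k['mask'].astype('uint8'),0,2); c=max(c,key=cv2.contourArea)
    print(k['confidence'],cv2.minAreaRect(c), ray(p,cv2.boxPoints(cv2.minAreaRect(c)),42))
E
```

```text
[394.2 220.3 343.1] [-1.3  0.  -0.5] [ 0.2  0.   1.7  0.2  1.3 -0.9] [ 0.  -0.1  0.1 -0.   0.  -0. ]
cup [(0.64, array([472.7, 273. ,  61.1]))]
cup_rim []
cradle [(0.98, array([456.2, 265.5,   7. ]))]
stopper [(0.59, array([536. , 131. ,  25.6]))]
0.68 ((329.97357177734375, 226.1924591064453), (38.45487594604492, 79.36692810058594), 79.3803482055664) [[439.6 241.8  42. ]
 [473.3 324.3  42. ]
 [516.9 310.8  42. ]
 [480.5 226.5  42. ]]
```

View pics/w1.png

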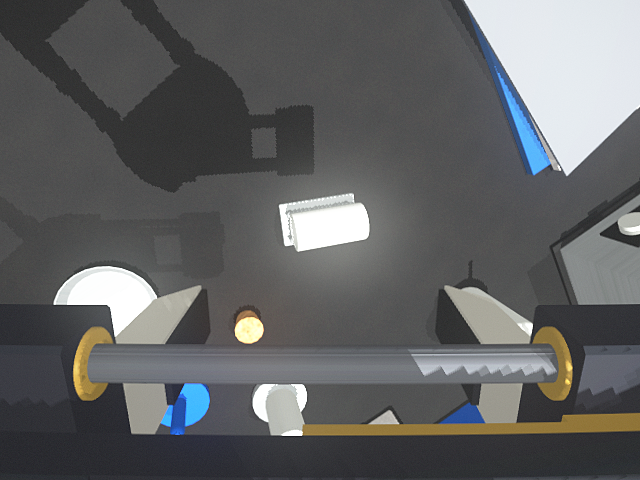

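```bash
python3 - <<'E'
import cv2,numpy as np
L=[('scene0',420,355),('side0',295,338),('w1',328,225)]
o=[cv2.resize(cv2.imread(f'pics/{n}.png')[y-(45):y+45,x-45:x+45],(266,266),interpolation=cv2.INTER_CUBIC) for n,x,y in L]
o=(255*(np.hstack(o)/255.)**1.8).astype('uint8')
cv2.imwrite('pics/crop1.png',o)
E
```

```text
(no output)
```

View pics/crop1.png

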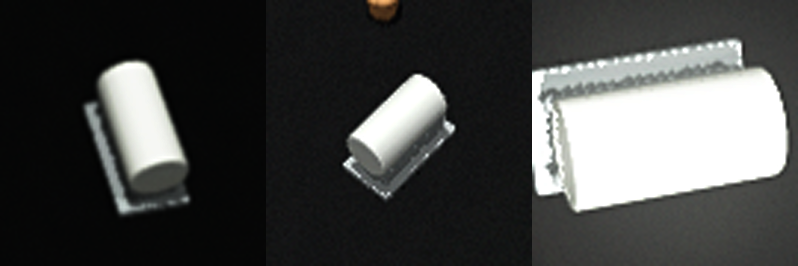

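```bash
python3 - <<'E'
from h import *
np.set_printoptions(precision=0,suppress=True)
p=cap('scene'); q=cap('side')
print('scene chair',ray(p,[(347,70),(290,10),(432,40),(372,53),(465,120)],0)); print(ray(p,[(347,70),(372,53),(432,40)],-400))
print('side chair',ray(q,[(545,140),(545,195),(575,260),(640,300),(605,20)],0))
for X in [(0,-700,0),(0,-700,300),(-120,-690,0),(-120,-690,300),(180,-680,300)]: print(X,px(p,X),px(q,X))
print(tool())
rows([250,-150,400]);
E
```

```text
scene chair [[  -89.  -782.     0.]
 [ -182. -1317.     0.]
 [ -480.  -775.     0.]
 [ -234.  -828.     0.]
 [ -211.  -318.     0.]]
[[ -503. -1354.  -400.]
 [ -705. -1417.  -400.]
 [-1045. -1343.  -400.]]
side chair [[ -225.  -951.     0.]
 [ -191.  -555.     0.]
 [ -252.  -244.     0.]
 [ -412.  -132.     0.]
 [ -795. -2787.     0.]]
(0, -700, 0) [[340.  88.]] [[490. 163.]]
(0, -700, 300) [[340.   0.]] [[514.  91.]]
(-120, -690, 0) [[370.  78.]] [[522. 170.]]
(-120, -690, 300) [[373.  -8.]] [[552.  97.]]
(180, -680, 300) [[292.  19.]] [[461.  85.]]
[[  1.   0.   0. 389.]
 [ -0.   0.   1. 220.]
 [ -0.  -1.   0. 341.]
 [  0.   0.   0.   1.]]
9 rows of [ 0. -0. -0.]
```

```bash
cat >> h.py <<'E'
def plan(targets,twist=0,step=.046,T=None):
    """straight legs through world targets; twist (deg) spread over all rows; prints rows in groups of 5"""
    T=tool() if T is None else T.copy(); legs=[];a=T[:3,3]
    for t in targets:
        t=np.array(t,float); n=max(1,int(np.ceil(np.linalg.norm(t-a)/1000/step))); legs+=[a+(t-a)*(i+1)/n for i in range(n)]; a=t
    while abs(twist)/len(legs)>8.5: legs.append(a)
    tw=twist/len(legs); out=[]
    for t in legs:
        d=np.round(T[:3,:3].T@(t-T[:3,3])/1000,3); k=round(tw,1)
        T[:3,3]+=T[:3,:3]@d*1000; T[:3,:3]=T[:3,:3]@R.from_euler('y',k,degrees=True).as_matrix(); out.append([*map(float,d),k])
    for i in range(0,len(out),5): print(out[i:i+5])
    return T
def st():
    T=tool();o=bot.get_obs();y=T[:3,1]; print('t',round(o['time'],2),'pos',T[:3,3].round(1),'q',o['joint_positions'].round(3),'tilt %.1f az %.1f xaz %.1f zel %.1f F'%(np.degrees(np.arccos(-y[2])),np.degrees(np.arctan2(y[1],y[0])),np.degrees(np.arctan2(T[1,0],T[0,0])),np.degrees(np.arcsin(T[2,2]))),o['contact_force'].round(1),'w',round(o['grip_width'],1))
E
python3 - <<'E'
from h import *
st(); plan([(400,-100,450),(150,-450,480),(-150,-560,480)],90)
E
```

```text
t 6.85 pos [388.9 219.9 341.4] q [ 0.202  0.009  1.671  0.205  1.308 -0.891] tilt 14.5 az 63.2 xaz -29.4 zel 14.5 F [-0.2  0.1  0.5] w 92.0
[[0.021, -0.022, -0.03, 3.6], [0.022, -0.022, -0.028, 3.6], [0.024, -0.022, -0.027, 3.6], [0.026, -0.022, -0.025, 3.6], [0.028, -0.022, -0.023, 3.6]]
[[0.029, -0.022, -0.022, 3.6], [0.03, -0.022, -0.02, 3.6], [0.031, -0.021, -0.018, 3.6], [0.016, -0.014, -0.038, 3.6], [0.017, -0.014, -0.037, 3.6]]
[[0.021, -0.013, -0.035, 3.6], [0.022, -0.014, -0.034, 3.6], [0.025, -0.013, -0.033, 3.6], [0.026, -0.014, -0.031, 3.6], [0.028, -0.013, -0.03, 3.6]]
[[0.031, -0.014, -0.028, 3.6], [0.031, -0.013, -0.025, 3.6], [0.034, -0.014, -0.024, 3.6], [0.018, -0.008, -0.041, 3.6], [0.02, -0.009, -0.04, 3.6]]
[[0.023, -0.008, -0.038, 3.6], [0.026, -0.008, -0.038, 3.6], [0.027, -0.009, -0.035, 3.6], [0.03, -0.008, -0.034, 3.6], [0.032, -0.009, -0.031, 3.6]]
```

Emit:
arm_command(deltas=[[0.021, -0.022, -0.03, 3.6], [0.022, -0.022, -0.028, 3.6], [0.024, -0.022, -0.027, 3.6], [0.026, -0.022, -0.025, 3.6], [0.028, -0.022, -0.023, 3.6]])

```text
time: 7.35
tool_pos: [396.1, 18.6, 410.4]
tcp_rot: [-1.333, 0.089, -0.822]
contact_force: [1.7, -0.1, -0.6]
grip_width: 91.8
```

Emit:
arm_command(deltas=[[0.029, -0.022, -0.022, 3.6], [0.03, -0.022, -0.02, 3.6], [0.031, -0.021, -0.018, 3.6], [0.016, -0.014, -0.038, 3.6], [0.017, -0.014, -0.037, 3.6]])

```text
time: 7.85
tool_pos: [349.0, -171.0, 456.4]
tcp_rot: [-1.372, 0.158, -1.13]
contact_force: [1.1, -0.9, -0.8]
grip_width: 91.7
```

Emit:
arm_command(deltas=[[0.021, -0.013, -0.035, 3.6], [0.022, -0.014, -0.034, 3.6], [0.025, -0.013, -0.033, 3.6], [0.026, -0.014, -0.031, 3.6], [0.028, -0.013, -0.03, 3.6]])

```text
time: 8.35
tool_pos: [224.0, -345.2, 471.1]
tcp_rot: [-1.43, 0.211, -1.446]
contact_force: [-0.0, -0.7, -0.3]
grip_width: 91.8
```

Emit:
arm_command(deltas=[[0.031, -0.014, -0.028, 3.6], [0.031, -0.013, -0.025, 3.6], [0.034, -0.014, -0.024, 3.6], [0.018, -0.008, -0.041, 3.6], [0.02, -0.009, -0.04, 3.6]])

```text
time: 8.85
tool_pos: [63.3, -481.6, 479.8]
tcp_rot: [-1.504, 0.245, -1.766]
contact_force: [0.2, -0.5, -0.2]
grip_width: 91.6
```

Emit:
arm_command(deltas=[[0.023, -0.008, -0.038, 3.6], [0.026, -0.008, -0.038, 3.6], [0.027, -0.009, -0.035, 3.6], [0.03, -0.008, -0.034, 3.6], [0.032, -0.009, -0.031, 3.6]])

```text
time: 9.35
tool_pos: [-151.2, -560.0, 480.8]
tcp_rot: [-1.584, 0.252, -2.091]
contact_force: [0.2, -1.7, 0.0]
grip_width: 91.5
```

```bash
python3 - <<'E'
from h import *
st(); a=np.radians(-105)
print(tool()[:3,:3].T@[np.cos(a),np.sin(a),0]*.05, tool()[:3,:3].T@[np.cos(a)*.8,np.sin(a)*.8,.6]*.05)
E
```

```text
t 9.35 pos [-151.2 -560.   480.8] q [-1.975  0.635  0.41   0.022  2.349 -1.443] tilt 14.5 az 63.2 xaz -119.8 zel -0.7 F [ 0.2 -1.7  0. ] w 91.5
[ 0.04680836 -0.01224218  0.01261375] [ 0.02995196 -0.03884002  0.00971253]
```

Emit:
arm_command(deltas=[[0.04, -0.025, 0.011, 0], [0.04, -0.025, 0.011, 0], [0.04, -0.025, 0.011, 0], [0.04, -0.025, 0.011, 0], [0.04, -0.025, 0.011, 0]])

```text
time: 9.85
tool_pos: [-149.8, -559.6, 496.1]
tcp_rot: [-1.58, 0.37, -2.09]
contact_force: [-0.2, -0.5, 0.0]
grip_width: 91.7
```

Emit:
arm_command(deltas=[[0.04, -0.025, 0.011, 0], [0.04, -0.025, 0.011, 0], [0.04, -0.025, 0.011, 0], [0.04, -0.025, 0.011, 0], [0.04, -0.025, 0.011, 0]])

```text
time: 10.35
tool_pos: [-155.7, -572.8, 465.0]
tcp_rot: [-1.569, 0.425, -2.091]
contact_force: [0.6, -0.6, -0.2]
grip_width: 92.1
```

```bash
python3 - <<'E'
from h import *
st(); a=np.radians(-105)
print(tool()[:3,:3].T@[np.cos(a),np.sin(a),0]*.05, tool()[:3,:3].T@[np.cos(a)*.8,np.sin(a)*.8,.6]*.05)
E
```

```text
t 10.35 pos [-155.7 -572.8  465. ] q [-1.988  0.869  0.037  0.094  2.657 -1.394] tilt 24.4 az 60.0 xaz -119.8 zel 0.1 F [ 0.6 -0.6 -0.2] w 92.1
[ 0.04404089 -0.01991579  0.01279691] [ 0.02286257 -0.04326354  0.0102747 ]
```

Emit:
arm_command(deltas=[[0.046, -0.015, 0.01, 0], [0.046, -0.015, 0.01, 0], [0.046, -0.015, 0.01, 0], [0.046, -0.015, 0.01, 0], [0.046, -0.015, 0.01, 0]])

```text
time: 10.85
tool_pos: [-169.9, -590.3, 406.7]
tcp_rot: [-1.568, 0.523, -2.091]
contact_force: [0.7, -0.5, -0.3]
grip_width: 92.0
```

Emit:
arm_command(deltas=[[0.047, -0.012, 0.01, 0], [0.047, -0.012, 0.01, 0], [0.047, -0.012, 0.01, 0], [0.047, -0.012, 0.01, 0], [0.047, -0.012, 0.01, 0]])

```text
time: 11.35
tool_pos: [-179.0, -604.4, 340.9]
tcp_rot: [-1.569, 0.63, -2.09]
contact_force: [-0.1, 1.1, 0.4]
grip_width: 91.7
```

```bash
python3 - <<'E'
from h import *
st(); a=np.radians(-105)
print(tool()[:3,:3].T@[np.cos(a),np.sin(a),0]*.05, tool()[:3,:3].T@[np.cos(a)*.8,np.sin(a)*.8,.6]*.05)
E
```

```text
t 11.35 pos [-179.  -604.4  340.9] q [-2.006  1.073  0.037  0.111  2.657 -1.404] tilt 36.1 az 60.1 xaz -119.8 zel 0.1 F [-0.1  1.1  0.4] w 91.7
[ 0.039058   -0.02847348  0.01279584] [ 0.01356504 -0.04701446  0.01027765]
```

```bash
python3 - <<'E'
from h import *
plan([(-130,-470,170)])
E
```

```text
[[-0.003, 0.044, -0.005, 0.0], [-0.002, 0.044, -0.005, 0.0], [-0.003, 0.045, -0.005, 0.0], [-0.003, 0.044, -0.005, 0.0], [-0.002, 0.044, -0.005, 0.0]]
```

Emit:
arm_command(deltas=[[-0.003, 0.044, -0.005, 0], [-0.002, 0.044, -0.005, 0], [-0.003, 0.045, -0.005, 0], [-0.003, 0.044, -0.005, 0], [-0.002, 0.044, -0.005, 0]])

```text
time: 11.85
tool_pos: [-142.1, -505.5, 207.9]
tcp_rot: [-1.566, 0.628, -2.092]
contact_force: [-1.1, -0.7, 0.1]
grip_width: 92.0
```

Emit:
arm_command(deltas=[[0.039, -0.028, 0.013, 0], [0.039, -0.028, 0.013, 0], [0.039, -0.028, 0.013, 0], [0.039, -0.028, 0.013, 0], [0.039, -0.028, 0.013, 0]])

```text
time: 12.35
tool_pos: [-175.8, -620.6, 251.8]
tcp_rot: [-1.578, 0.744, -2.094]
contact_force: [-0.1, -0.4, -1.8]
grip_width: 92.0
```

Emit:
arm_command(deltas=[[0.039, -0.028, 0.013, 0], [0.039, -0.028, 0.013, 0], [0.039, -0.028, 0.013, 0]])

```text
time: 12.65
tool_pos: [-171.0, -617.8, 255.1]
tcp_rot: [-1.573, 0.77, -2.094]
contact_force: [0.3, 0.3, 0.4]
grip_width: 92.1
```

```bash
python3 - <<'E'
from h import *
st(); a=np.radians(-105)
print(tool()[:3,:3].T@[np.cos(a),np.sin(a),0]*.05, tool()[:3,:3].T@[np.cos(a)*.8,np.sin(a)*.8,.6]*.05)
E
```

```text
t 12.65 pos [-171.  -617.8  255.1] q [-1.993  1.211  0.037  0.146  2.657 -1.369] tilt 44.1 az 60.2 xaz -120.0 zel -0.1 F [0.3 0.3 0.4] w 92.1
[ 0.03467941 -0.0336505   0.01284454] [ 0.0068626  -0.04846068  0.01022093]
```

```bash
cat > kin.py <<'E'
import numpy as np
from scipy.optimize import least_squares
from scipy.spatial.transform import Rotation as R
Rz=lambda a:R.from_euler('z',a).as_matrix(); Ry=lambda a:R.from_euler('y',a).as_matrix()
D=[([.996,.342,1.524,0,1.275,-.146],[218.272,477.495,234.741],[-1.5708,0,-.43]),
([1.00922391,0.98944636,0.04825677,0.0057,2.07873317,-.0449],[350.145,702.89,343.767],None),
([0.98032618,0.79061192,0.03663364,0.03416791,2.06183692,-.0567],[345.25,669.124,501.562],[-1.317,.011,-.512]),
([0.9024,-0.0818,1.898,0.0568,1.0773,-.1755],[170.7226,364.4543,289.9238],[-1.317,.011,-.512]),
([0.5612,-0.5205,2.4901,0.1589,0.96,-.5776],[61.9725,176.6833,171.6104],None),
([0.202,0.009,1.671,0.205,1.308,-0.891],[388.9,219.9,341.4],None),
([-1.975,0.635,0.41,0.022,2.349,-1.443],[-151.2,-560.,480.8],[-1.584,.252,-2.091]),
([-1.988,0.869,0.037,0.094,2.657,-1.394],[-155.7,-572.8,465.],[-1.569,.425,-2.091]),
([-2.006,1.073,0.037,0.111,2.657,-1.404],[-179.,-604.4,340.9],[-1.569,.63,-2.09]),
([-1.993,1.211,0.037,0.146,2.657,-1.369],[-171.,-617.8,255.1],[-1.573,.77,-2.094])]
def fk(P,q):
    A=Rz(q[0]); p=A@[P[0],0,P[1]]; A=A@Ry(q[1]); p=p+A@[0,0,P[2]]; A=A@Ry(q[2]); p=p+A@[P[3],0,P[4]]
    A=A@Rz(q[3])@Ry(q[4]); p=p+A@[P[6],0,P[5]]; A=A@Rz(P[7]*q[5]+P[8])
    # tool: y=approach(z of A)
    return p,A@np.array([[1,0,0],[0,0,-1],[0,1,0]]).T if False else A@np.array([[1.,0,0],[0,0,-1],[0,1,0]])
def res(P):
    o=[]
    for q,p,r in D:
        f,A=fk(P,q); o+=list(f-p)
        if r: o+=list(100*(A-R.from_euler('xyz',r).as_matrix()).ravel())
    return np.array(o)
def fit():
    b=None
    for s in (1,-1):
        for o in (0,1.57,3.14,-1.57):
            x=least_squares(lambda v:res(np.r_[v[:7],s,v[7]]),[33,235,449,78,355,248,-10,o])
            if b is None or x.cost<b[0]: b=(x.cost,np.r_[x.x[:7],s,x.x[7]])
    return b
if __name__=='__main__':
    np.set_printoptions(precision=3,suppress=True)
    c,P=fit(); print(c,P); print(res(P).round(1)); np.save('P.npy',P)
E
python3 kin.py
```

```text
27510.39194823508 [-34.482 234.734 554.707  29.459 399.974 381.379  -5.863   1.     -1.571]
[ 70.8 -31.2  -3.4   0.    0.   -0.1   0.1   0.1   0.    0.    0.    0.1
  76.4 -21.4  -7.6  76.6 -18.9   4.7  -0.    0.    0.   -0.   -0.   -0.
   0.   -0.   -0.   62.6 -38.4   4.2  -0.   -0.1   0.   -0.   -0.   -0.
  -0.   -0.   -0.   25.7 -63.8  -6.1  17.3 -60.5   6.8 -65.7  37.5   5.1
  -0.    0.   -0.    0.    0.1  -0.   -0.1   0.   -0.  -60.   43.9   1.6
   0.   -0.    0.    0.    0.1   0.   -0.    0.   -0.  -57.8  47.   -1.4
  -0.1   0.   -0.    0.   -0.   -0.1   0.   -0.   -0.  -56.   47.4  -3.9
   0.   -0.    0.    0.    0.    0.   -0.    0.   -0. ]
```

```bash
sed -i 's/A@\[P\[0\],0,P\[1\]\]/A@[P[0],P[9],P[1]]/; s/np.r_\[v\[:7\],s,v\[7\]\]/np.r_[v[:7],s,v[7],v[8]]/; s/-10,o\]/-10,o,-77.]/; s/np.r_\[x.x\[:7\],s,x.x\[7\]\]/np.r_[x.x[:7],s,x.x[7],x.x[8]]/' kin.py
python3 kin.py
cat > sim.py <<'E'
from kin import *
P=np.load('P.npy'); lo=np.array([-2.53,-.77,.04,-1,.28,-3.11]); hi=np.array([2.53,2.02,2.7,4.14,2.66,3.11])
def err(q,p,A,w): f,B=fk(P,q); return np.r_[(p-f)/1000,w*R.from_matrix(A@B.T).as_rotvec()]
def dls(q,p,A,w=1.,lam=.05,n=30):
    q=q.copy()
    for _ in range(n):
        e=err(q,p,A,w); J=np.array([(err(q+1e-5*np.eye(6)[i],p,A,w)-e)/1e-5 for i in range(6)]).T
        q=np.clip(q-J.T@np.linalg.solve(J@J.T+lam**2*np.eye(6),e),lo,hi)
    return q
def bls(q,p,A,w=.3): return least_squares(lambda x:err(x,p,A,w),np.clip(q,lo+1e-6,hi-1e-6),bounds=(lo,hi)).x
def run(q,rows,solver):
    for d in rows:
        p,A=fk(P,q); q2=solver(q,p+A@np.array(d[:3])*1000,A@Ry(np.radians(d[3]))); q=q2
    return q
E
cat > t.py <<'E'
from sim import *
np.set_printoptions(precision=3,suppress=True)
def show(n,q): p,A=fk(P,q); print(n,q,p.round(0),'tilt',np.degrees(np.arccos(-A[2,1])).round(1))
qa=np.array([-1.975,.635,.41,.022,2.349,-1.443]); q0=np.array([.996,.342,1.524,0,1.275,-.06])
for nm,s in [('dls .05',dls),('dls w.3',lambda q,p,A:dls(q,p,A,.3)),('dls lam.2',lambda q,p,A:dls(q,p,A,1,.2)),('dls n3',lambda q,p,A:dls(q,p,A,1,.05,3)),('bls1',lambda q,p,A:bls(q,p,A,1)),('bls.3',bls)]:
    show(nm+' B (real z465 tilt24.4 in)',run(qa,[[.04,-.025,.011,0]]*10,s))
    q=run(q0,[[0,-.05,0,0]]*3+[[0,0,.05,0]]*7,s); show(nm+' A1 (344, 1.5)',q); q=run(q,[[0,0,.05,0]]*5,s); show('   A2 (397,770,295 tilt 11.4)',q)
E
python3 t.py
```

```text
0.2206984778793686 [ -0.015 222.951 506.271  46.46  379.667 310.2     0.081   1.     -1.571
  76.359]
[ 0.1  0.1  0.1  0.   0.  -0.1  0.1  0.1  0.   0.   0.   0.1  0.  -0.
  0.   0.  -0.   0.  -0.   0.   0.  -0.  -0.  -0.   0.  -0.  -0.  -0.
 -0.   0.  -0.  -0.1  0.  -0.  -0.  -0.  -0.  -0.  -0.  -0.  -0.  -0.
 -0.2 -0.1 -0.1 -0.  -0.1 -0.2 -0.   0.  -0.   0.   0.1 -0.  -0.1  0.
 -0.   0.2 -0.  -0.1  0.  -0.   0.   0.   0.1  0.  -0.   0.  -0.  -0.1
  0.1  0.4 -0.1  0.  -0.   0.  -0.  -0.1  0.  -0.  -0.   0.2 -0.1 -0.1
  0.  -0.   0.   0.   0.   0.  -0.   0.  -0. ]
dls .05 B (real z465 tilt24.4 in) [-1.988  2.02   0.04   0.85   2.66  -0.463] [ -27. -515. -171.] tilt 98.4
dls .05 A1 (344, 1.5) [ 1.013  1.385  0.04   0.003  2.66  -0.04 ] [268. 574. 143.] tilt 54.1
   A2 (397,770,295 tilt 11.4) [ 1.015  2.02   0.04   0.022  2.66  -0.02 ] [ 175.  432. -214.] tilt 90.4
dls w.3 B (real z465 tilt24.4 in) [-2.051  2.02   0.04   1.041  2.66  -0.263] [ -50. -529. -151.] tilt 102.1
dls w.3 A1 (344, 1.5) [ 1.01   1.25   0.04   0.021  2.395 -0.028] [303. 634. 178.] tilt 31.2
   A2 (397,770,295 til
[... 574 characters left out ...]
 48.6
   A2 (397,770,295 tilt 11.4) [ 1.015  2.02   0.04   0.021  2.66  -0.021] [ 175.  432. -214.] tilt 90.4
bls1 B (real z465 tilt24.4 in) [-1.957  0.928  0.04   0.046  2.338 -1.406] [-181. -675.  397.] tilt 9.6
bls1 A1 (344, 1.5) [ 1.009  1.001  0.04   0.003  2.074 -0.045] [353. 706. 338.] tilt 1.6
   A2 (397,770,295 tilt 11.4) [ 1.     1.099  0.04   0.009  1.914 -0.052] [388. 752. 261.] tilt 5.1
bls.3 B (real z465 tilt24.4 in) [-1.996  0.719  0.04   0.142  1.909 -1.376] [-209. -748.  573.] tilt 28.0
bls.3 A1 (344, 1.5) [ 1.008  0.975  0.04   0.019  1.948 -0.039] [369. 738. 363.] tilt 10.3
   A2 (397,770,295 tilt 11.4) [ 0.995  1.003  0.04   0.059  1.513 -0.046] [437. 848. 388.] tilt 33.7
```

```bash
cat > g.py <<'E'
from sim import *
import itertools
vl=.07*np.array([2.57,2.57,3.14,3.14,3.14,3.14])
def mk(w,lam,n,perclip,scale):
    def s(q,p,A):
        x=q.copy()
        for _ in range(n):
            e=err(x,p,A,w); J=np.array([(err(x+1e-5*np.eye(6)[i],p,A,w)-e)/1e-5 for i in range(6)]).T
            dq=-J.T@np.linalg.solve(J@J.T+lam**2*np.eye(6),e)
            x=x+dq
            if perclip: x=np.clip(x,lo,hi)
        x=np.clip(x,lo,hi); d=x-q
        if scale==1: d=d/max(1,np.max(abs(d)/vl))
        if scale==2: d=np.clip(d,-vl,vl)
        return q+d
    return s
qa=np.array([-1.975,.635,.41,.022,2.349,-1.443]); q0=np.array([.996,.342,1.524,0,1.275,-.06])
def st_(q): p,A=fk(P,q); return np.r_[p,np.degrees(np.pi-q[1]-q[2]-q[4])*5]
out=[]
for w,lam,n,pc,sc in itertools.product([1,.5,.25,.1],[.01,.05,.1,.2,.4],[1,3,8,25],[0,1],[1,2]):
    if n==1 and pc: continue
    try:
        s=mk(w,lam,n,pc,sc)
        a=run(q0,[[0,-.05,0,0]]*3+[[0,0,.05,0]]*7,s); b=run(a,[[0,0,.05,0]]*5,s)
        c=run(qa,[[.04,-.025,.011,0]]*5,s); d=run(c,[[.04,-.025,.011,0]]*5,s)
        E=[st_(a)-[350,703,344,7.5],st_(b)-[397,770,295,57],st_(c)-[-150,-560,496,-106],st_(d)-[-156,-573,465,-122]]
        out.append((np.linalg.norm(E),w,lam,n,pc,sc,[round(float(np.linalg.norm(x))) for x in E]))
    except Exception as ex: pass
out.sort(key=lambda t:t[0]); [print(o) for o in out[:8]]
E
timeout 500 python3 g.py
```

```text
(np.float64(190.64659682056106), 1, 0.4, 8, 1, 1, [21, 59, 108, 144])
(np.float64(190.64659682056106), 1, 0.4, 8, 1, 2, [21, 59, 108, 144])
(np.float64(192.53728553582226), 0.25, 0.01, 3, 0, 2, [62, 105, 83, 124])
(np.float64(195.41711509904047), 1, 0.4, 25, 1, 1, [7, 79, 105, 145])
(np.float64(199.49849636291773), 1, 0.2, 1, 0, 1, [78, 63, 104, 138])
(np.float64(199.49849636291773), 1, 0.2, 1, 0, 2, [78, 63, 104, 138])
(np.float64(206.92143720561577), 0.5, 0.2, 3, 1, 1, [31, 23, 119, 165])
(np.float64(206.92143720561577), 0.5, 0.2, 3, 1, 2, [31, 23, 119, 165])
```

```bash
python3 - <<'E'
from h import *
plan([(-130,-470,400),(-110,-420,620)])
E
```

```text
[[-0.042, -0.0, -0.008, 0.0], [-0.041, -0.0, -0.007, 0.0], [-0.042, -0.0, -0.008, 0.0], [-0.041, -0.0, -0.008, 0.0], [-0.042, -0.001, -0.007, 0.0]]
[[-0.038, -0.024, -0.002, 0.0], [-0.038, -0.024, -0.002, 0.0], [-0.038, -0.024, -0.001, 0.0], [-0.039, -0.024, -0.002, 0.0], [-0.038, -0.024, -0.001, 0.0]]
```

Emit:
arm_command(deltas=[[-0.042, 0, -0.008, 0], [-0.042, 0, -0.008, 0], [-0.042, 0, -0.008, 0], [-0.042, 0, -0.008, 0], [-0.042, 0, -0.008, 0]])

```text
time: 13.15
tool_pos: [-132.6, -476.1, 395.6]
tcp_rot: [-1.573, 0.769, -2.094]
contact_force: [-0.1, -0.9, 0.7]
grip_width: 91.8
```

Emit:
arm_command(deltas=[[-0.038, -0.024, -0.002, 0], [-0.038, -0.024, -0.002, 0], [-0.038, -0.024, -0.002, 0], [-0.038, -0.024, -0.002, 0], [-0.038, -0.024, -0.002, 0]])

```text
time: 13.65
tool_pos: [-96.6, -386.1, 539.5]
tcp_rot: [-1.561, 0.717, -2.095]
contact_force: [-0.3, 0.3, -0.4]
grip_width: 91.8
```

```bash
python3 - <<'E'
from h import *
st(); np.set_printoptions(precision=3,suppress=True);print(tool()[:3,:3]); plan([(-110,-420,620)])
E
```

```text
t 13.65 pos [ -96.6 -386.1  539.5] q [-2.044  0.451  0.748  0.093  2.657 -1.45 ] tilt 41.1 az 59.1 xaz -120.0 zel 0.4 F [-0.3  0.3 -0.4] w 91.8
[[-0.377  0.337  0.863]
 [-0.653  0.564 -0.506]
 [-0.657 -0.754  0.008]]
[[-0.013, -0.042, 0.003, 0.0], [-0.013, -0.042, 0.003, 0.0]]
```

Emit:
arm_command(deltas=[[-0.03, -0.04, 0, 0], [-0.03, -0.04, 0, 0], [-0.03, -0.04, 0, 0], [-0.03, -0.04, 0, 0], [-0.03, -0.04, 0, 0]])

```text
time: 14.15
tool_pos: [-69.4, -328.8, 592.4]
tcp_rot: [-1.535, 0.595, -2.098]
contact_force: [-0.3, -0.0, -0.2]
grip_width: 91.6
```

Emit:
arm_command(deltas=[[-0.025, -0.043, 0, 0], [-0.025, -0.043, 0, 0], [-0.025, -0.043, 0, 0], [-0.025, -0.043, 0, 0], [-0.025, -0.043, 0, 0]])

```text
time: 14.65
tool_pos: [-50.5, -293.6, 629.9]
tcp_rot: [-1.509, 0.469, -2.106]
contact_force: [-0.3, -0.4, 0.7]
grip_width: 91.9
```

```bash
python3 - <<'E'
from h import *
st(); np.set_printoptions(precision=3,suppress=True);print(tool()[:3,:3])
E
```

```text
t 14.65 pos [ -50.5 -293.6  629.9] q [-2.08   0.169  0.778  0.158  2.657 -1.408] tilt 27.1 az 51.5 xaz -120.7 zel 3.2 F [-0.3 -0.4  0.7] w 91.9
[[-0.455  0.283  0.844]
 [-0.767  0.356 -0.533]
 [-0.452 -0.89   0.055]]
```

Emit:
arm_command(deltas=[[-0.012, -0.048, 0, 0], [-0.012, -0.048, 0, 0], [-0.012, -0.048, 0, 0], [-0.012, -0.048, 0, 0], [-0.012, -0.048, 0, 0]])

```text
time: 15.15
tool_pos: [-57.7, -299.1, 657.6]
tcp_rot: [-1.481, 0.34, -2.116]
contact_force: [-0.2, 0.5, -0.3]
grip_width: 92.0
```

Emit:
arm_command(deltas=[[-0.012, -0.048, 0, 0], [-0.012, -0.048, 0, 0], [-0.012, -0.048, 0, 0], [-0.012, -0.048, 0, 0], [-0.012, -0.048, 0, 0]])

```text
time: 15.65
tool_pos: [-53.9, -281.9, 689.7]
tcp_rot: [-1.452, 0.21, -2.13]
contact_force: [0.1, -0.1, 1.2]
grip_width: 91.6
```

```bash
python3 - <<'E'
from h import *
st(); np.set_printoptions(precision=3,suppress=True);print(tool()[:3,:3])
E
```

```text
t 15.65 pos [ -53.9 -281.9  689.7] q [-2.158  0.106  0.579  0.245  2.657 -1.381] tilt 13.8 az 28.1 xaz -122.1 zel 6.7 F [ 0.1 -0.1  1.2] w 91.6
[[-0.519  0.21   0.828]
 [-0.829  0.112 -0.548]
 [-0.208 -0.971  0.116]]
```

Emit:
arm_command(deltas=[[0.013, 0, -0.047, 0], [0.005, -0.048, -0.01, 0], [0.005, -0.048, -0.01, 0], [0.005, -0.048, -0.01, 0], [0.005, -0.048, -0.01, 0]])

```text
time: 16.15
tool_pos: [-160.3, -267.0, 699.1]
tcp_rot: [-1.458, 0.11, -2.143]
contact_force: [0.1, 0.3, -0.3]
grip_width: 91.9
```

Emit:
arm_command(deltas=[[0.005, -0.048, -0.008, 0], [0.005, -0.048, -0.008, 0], [0.005, -0.048, -0.008, 0], [0.005, -0.048, -0.008, 0], [0.005, -0.048, -0.008, 0]])

```text
time: 16.65
tool_pos: [-195.4, -260.0, 722.8]
tcp_rot: [-1.49, -0.011, -2.155]
contact_force: [0.3, 0.1, -1.5]
grip_width: 91.8
```

```bash
python3 - <<'E'
from h import *
st(); np.set_printoptions(precision=3,suppress=True);print(tool()[:3,:3])
E
```

```text
t 16.65 pos [-195.4 -260.   722.8] q [-2.531  0.185  0.313  0.17   2.657 -1.797] tilt 4.7 az -41.6 xaz -123.5 zel 4.6 F [ 0.3  0.1 -1.5] w 91.8
[[-0.551  0.061  0.832]
 [-0.834 -0.054 -0.549]
 [ 0.011 -0.997  0.08 ]]
```

Emit:
arm_command(deltas=[[0, 0, 0.048, 0], [0, 0, 0.048, 0], [0, 0, 0.048, 0], [-0.006, -0.048, 0.008, 0], [-0.006, -0.048, 0.008, 0]])

```text
time: 17.15
tool_pos: [-52.7, -316.5, 743.2]
tcp_rot: [-1.472, -0.06, -2.155]
contact_force: [0.2, 0.6, -0.4]
grip_width: 91.8
```

Emit:
arm_command(deltas=[[-0.006, -0.048, 0, 0], [-0.006, -0.048, 0, 0], [-0.006, -0.048, 0, 0], [-0.006, -0.048, 0, 0], [-0.006, -0.048, 0, 0]])

```text
time: 17.65
tool_pos: [-31.6, -244.4, 777.0]
tcp_rot: [-1.436, -0.178, -2.176]
contact_force: [0.3, 0.1, 0.5]
grip_width: 91.8
```

```bash
python3 - <<'E'
from h import *
st(); np.set_printoptions(precision=3,suppress=True);print(tool()[:3,:3])
E
```

```text
t 17.65 pos [ -31.6 -244.4  777. ] q [-2.207  0.017  0.273  0.305  2.657 -1.329] tilt 12.8 az -87.2 xaz -124.7 zel 7.6 F [0.3 0.1 0.5] w 91.8
[[-0.56   0.011  0.828]
 [-0.809 -0.221 -0.544]
 [ 0.177 -0.975  0.132]]
```

Emit:
arm_command(deltas=[[0, -0.048, -0.01, 0], [0, -0.048, -0.01, 0], [0, -0.048, -0.01, 0], [0, -0.048, -0.01, 0], [0, -0.048, -0.01, 0]])

```text
time: 18.15
tool_pos: [-43.7, -207.3, 796.4]
tcp_rot: [-1.438, -0.294, -2.189]
contact_force: [0.3, 0.3, 0.1]
grip_width: 91.8
```

```bash
python3 - <<'E'
from h import *
st(); np.set_printoptions(precision=3,suppress=True);print(tool()[:3,:3])
c=np.array([np.cos(np.radians(-114)),np.sin(np.radians(-114)),0]); T=tool(); y=T[:3,1]
z=np.cross(c,y); z/=np.linalg.norm(z); # jaw perpendicular to c and y
print('along c',np.degrees(np.arcsin(y@c)),'jaw target el',np.degrees(np.arcsin(z[2])))
k=np.degrees(np.arctan2(z@T[:3,0],z@T[:3,2])); print('twist',k,k-180*np.sign(k))
plan([(100,-420,560),(380,-250,420),(400,0,340),(400,150,320)],k if abs(k)<90 else k-180*np.sign(k))
E
```

```text
t 18.15 pos [ -43.7 -207.3  796.4] q [-2.531 -0.072  0.272  0.494  2.657 -1.461] tilt 18.4 az -100.7 xaz -125.4 zel 7.3 F [0.3 0.3 0.1] w 91.8
[[-0.555 -0.059  0.83 ]
 [-0.78  -0.31  -0.543]
 [ 0.289 -0.949  0.127]]
along c 17.899234698164733 jaw target el 4.384948056251335
twist -9.607821044814838 170.39217895518516
[[0.002, 0.035, 0.026, np.float64(-0.4)], [0.003, 0.035, 0.025, np.float64(-0.4)], [0.002, 0.036, 0.026, np.float64(-0.4)], [0.003, 0.035, 0.025, np.float64(-0.4)], [0.003, 0.035, 0.026, np.float64(-0.4)]]
[[0.003, 0.035, 0.025, np.float64(-0.4)], [0.003, 0.036, 0.026, np.float64(-0.4)], [0.004, 0.035, 0.025, np.float64(-0.4)], [-0.04, 0.008, 0.018, np.float64(-0.4)], [-0.04, 0.008, 0.018, np.float64(-0.4)]]
[[-0.04, 0.008, 0.018, np.float64(-0.4)], [-0.04, 0.008, 0.018, np.float64(-0.4)], [-0.04, 0.008, 0.019, np.float64(-0.4)], [-0.039, 0.008, 0.019, np.float64(-0.4)], [-0.04, 0.008, 0.019, np.float64(-0.4)]]
[[-0.039, 0.008, 0.02, np.float64(-0.4)], [-0.04, -0.001, -0.018, np.float64(-0.4)], [-0.041, -0.0, -0.016, np.float64(-0.4)], [-0.04, -0.001, -0.017, np.float64(-0.4)], [-0.041, -0.0, -0.016, np.float64(-0.4)]]
[[-0.041, -0.001, -0.016, np.float64(-0.4)], [-0.041, -0.0, -0.016, np.float64(-0.4)], [-0.033, -0.007, -0.016, np.float64(-0.4)], [-0.034, -0.007, -0.016, np.float64(-0.4)], [-0.034, -0.007, -0.016, np.float64(-0.4)]]
[[-0.034, -0.007, -0.015, np.float64(-0.4)]]
```

```bash
python3 - <<'E'
from h import *
plan([(100,-400,560),(380,-250,450),(430,50,400),(526,390,250)],-10)
E
```

```text
[[0.0, 0.034, 0.024, -0.3], [0.001, 0.035, 0.024, -0.3], [0.0, 0.034, 0.025, -0.3], [0.001, 0.035, 0.024, -0.3], [0.001, 0.034, 0.024, -0.3]]
[[0.001, 0.035, 0.024, -0.3], [0.001, 0.034, 0.025, -0.3], [0.001, 0.035, 0.024, -0.3], [-0.038, 0.005, 0.019, -0.3], [-0.037, 0.005, 0.019, -0.3]]
[[-0.037, 0.005, 0.019, -0.3], [-0.037, 0.005, 0.019, -0.3], [-0.037, 0.006, 0.019, -0.3], [-0.036, 0.005, 0.02, -0.3], [-0.037, 0.005, 0.02, -0.3]]
[[-0.037, 0.005, 0.02, -0.3], [-0.041, -0.007, -0.015, -0.3], [-0.04, -0.007, -0.015, -0.3], [-0.041, -0.007, -0.014, -0.3], [-0.042, -0.007, -0.014, -0.3]]
[[-0.041, -0.007, -0.014, -0.3], [-0.041, -0.007, -0.014, -0.3], [-0.041, -0.006, -0.014, -0.3], [-0.042, 0.003, -0.009, -0.3], [-0.041, 0.003, -0.008, -0.3]]
[[-0.042, 0.004, -0.009, -0.3], [-0.042, 0.003, -0.008, -0.3], [-0.042, 0.004, -0.008, -0.3], [-0.041, 0.003, -0.008, -0.3], [-0.042, 0.004, -0.007, -0.3]]
[[-0.042, 0.003, -0.008, -0.3], [-0.042, 0.004, -0.007, -0.3]]
```

Emit:
arm_command(deltas=[[0, 0.034, 0.024, -0.3], [0.001, 0.035, 0.024, -0.3], [0, 0.034, 0.025, -0.3], [0.001, 0.035, 0.024, -0.3], [0.001, 0.034, 0.024, -0.3]])

```text
time: 18.65
tool_pos: [31.6, -314.3, 675.2]
tcp_rot: [-1.426, -0.293, -2.179]
contact_force: [-0.8, -0.2, 0.8]
grip_width: 92.3
```

Emit:
arm_command(deltas=[[0.001, 0.035, 0.024, -0.3], [0.001, 0.034, 0.025, -0.3], [0.001, 0.035, 0.024, -0.3], [-0.038, 0.005, 0.019, -0.3], [-0.037, 0.005, 0.019, -0.3]])

```text
time: 19.15
tool_pos: [157.6, -351.1, 560.7]
tcp_rot: [-1.435, -0.293, -2.154]
contact_force: [0.2, 0.1, 0.2]
grip_width: 91.5
```

Emit:
arm_command(deltas=[[-0.037, 0.005, 0.019, -0.3], [-0.037, 0.005, 0.019, -0.3], [-0.037, 0.006, 0.019, -0.3], [-0.036, 0.005, 0.02, -0.3], [-0.037, 0.005, 0.02, -0.3]])

```text
time: 19.65
tool_pos: [334.9, -259.0, 496.6]
tcp_rot: [-1.439, -0.298, -2.126]
contact_force: [0.6, -0.2, 0.1]
grip_width: 91.9
```

Emit:
arm_command(deltas=[[-0.037, 0.005, 0.02, -0.3], [-0.041, -0.007, -0.015, -0.3], [-0.04, -0.007, -0.015, -0.3], [-0.041, -0.007, -0.014, -0.3], [-0.042, -0.007, -0.014, -0.3]])

```text
time: 20.15
tool_pos: [400.8, -68.9, 455.0]
tcp_rot: [-1.447, -0.3, -2.099]
contact_force: [0.2, -0.4, -0.8]
grip_width: 91.5
```

```bash
python3 - <<'E'
from h import *
st(); np.set_printoptions(precision=1,suppress=True)
p=cap('wrist'); save(p,'w2.png')
print('center ray',ray(p,[(320,240),(320,20)],0))
for n in ['peg_seat','peg','probe_end','dock','dish','jar']:
    print(n,[(round(d['confidence'],2),w(p,d['xyz'])) for d in vision.find_in(p,n)][:4])
plan([(526,390,250)],-4)
E
```

```text
t 20.15 pos [400.8 -68.9 455. ] q [-0.116  0.051  1.345 -0.329  1.742  0.337] tilt 18.5 az -97.5 xaz -120.3 zel 6.8 F [ 0.2 -0.4 -0.8] w 91.5
center ray [[ 315.1 -334.     0. ]
 [ 468.6  -50.2    0. ]]
peg_seat [(0.6, array([ 636.3, -131.2,   11.1]))]
peg [(0.75, array([ 643. , -126.1,   14.8]))]
probe_end [(0.68, array([ 523.9, -278.2,  121.6])), (0.65, array([ 315. , -294.3,   18.4])), (0.61, array([ 396.7, -479.3,   18.4]))]
dock [(0.68, array([ 477.1, -262.1,   13.7]))]
dish [(0.69, array([419.4, -12.3,   5.6]))]
jar [(0.73, array([ 521.4, -129.7,   43.3]))]
[[-0.042, 0.004, -0.011, -0.3], [-0.042, 0.003, -0.01, -0.3], [-0.041, 0.004, -0.011, -0.3], [-0.042, 0.004, -0.01, -0.3], [-0.042, 0.003, -0.01, -0.3]]
[[-0.042, 0.004, -0.01, -0.3], [-0.042, 0.004, -0.009, -0.3], [-0.042, 0.003, -0.009, -0.3], [-0.043, 0.004, -0.009, -0.3], [-0.042, 0.004, -0.009, -0.3]]
[[-0.042, 0.003, -0.009, -0.3], [-0.042, 0.004, -0.008, -0.3]]
```

Emit:
arm_command(deltas=[[-0.042, 0.004, -0.011, -0.3], [-0.042, 0.003, -0.01, -0.3], [-0.041, 0.004, -0.011, -0.3], [-0.042, 0.004, -0.01, -0.3], [-0.042, 0.003, -0.01, -0.3]])

```text
time: 21.0
tool_pos: [453.1, 122.9, 369.0]
tcp_rot: [-1.457, -0.303, -2.07]
contact_force: [1.5, -0.9, 0.6]
grip_width: 92.1
```

Emit:
arm_command(deltas=[[-0.042, 0.004, -0.01, -0.3], [-0.042, 0.004, -0.009, -0.3], [-0.042, 0.003, -0.009, -0.3], [-0.043, 0.004, -0.009, -0.3], [-0.042, 0.004, -0.009, -0.3]])

```text
time: 21.5
tool_pos: [505.9, 315.0, 282.7]
tcp_rot: [-1.465, -0.305, -2.043]
contact_force: [1.0, -0.5, 0.4]
grip_width: 91.7
```

Emit:
arm_command(deltas=[[-0.042, 0.003, -0.009, -0.3], [-0.042, 0.004, -0.008, -0.3], [0, 0, 0, 0]])

```text
time: 21.8
tool_pos: [525.3, 393.2, 243.2]
tcp_rot: [-1.474, -0.313, -2.026]
contact_force: [-0.5, -1.7, -0.3]
grip_width: 92.1
```

```bash
python3 - <<'E'
from h import *
st(); np.set_printoptions(precision=1,suppress=True)
p=cap('wrist'); save(p,'w3.png')
for n in ['cup','cradle']:
    print(n,[(round(d['confidence'],2),w(p,d['xyz'])) for d in vision.find_in(p,n)][:3])
    for k in vision.regions_of(p,n)[:2]:
        c,_=cv2.findContours(k['mask'].astype('uint8'),0,2); c=max(c,key=cv2.contourArea); b=cv2.minAreaRect(c)
        print(round(k['confidence'],2),b,'\n',ray(p,cv2.boxPoints(b),42 if n=='cup' else 8))
E
```

```text
t 21.8 pos [525.3 393.2 243.2] q [ 0.634  0.758  0.832 -0.235  1.781  1.051] tilt 18.7 az -98.6 xaz -116.1 zel 5.3 F [-0.5 -1.7 -0.3] w 92.1
cup [(0.87, array([476.6, 286.8,  58.2]))]
0.62 ((306.9825439453125, 262.9503173828125), (92.25385284423828, 47.193443298339844), 89.04515838623047) 
 [[478.9 329.9  42. ]
 [515.6 311.5  42. ]
 [472.1 209.4  42. ]
 [429.7 232.   42. ]]
cradle [(0.93, array([484.9, 307.9,   8.2]))]
0.9 ((304.2198791503906, 221.51751708984375), (38.11313247680664, 51.77397537231445), 86.42366790771484) 
 [[471.8 326.1   8. ]
 [516.5 306.8   8. ]
 [500.8 265.6   8. ]
 [453.5 286.4   8. ]]
```

View pics/w3.png

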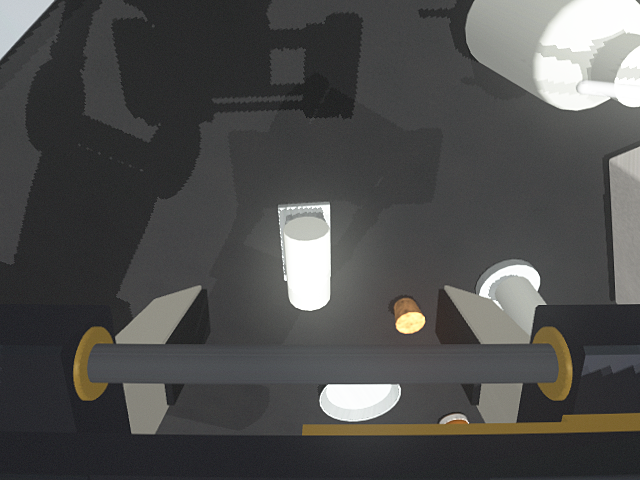

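```bash
cat >> h.py <<'E'
def hullmask(p,X):
    m=np.zeros((480,640),np.uint8); h=cv2.convexHull(np.round(px(p,X)*16).astype(np.int32)); cv2.fillConvexPoly(m,h,1,cv2.LINE_8,4); return m>0
def cyl(a,b,r,n=40):
    a,b=np.array(a,float),np.array(b,float); d=(b-a)/np.linalg.norm(b-a); u=np.cross(d,[.3,.5,.81]);u/=np.linalg.norm(u);v=np.cross(d,u)
    t=np.linspace(0,2*np.pi,n)[:,None]; c=r*(np.cos(t)*u+np.sin(t)*v); return np.r_[a+c,b+c]
def fitm(views,gen,x0,step):
    from scipy.optimize import minimize
    def f(x): return sum(1-(m&h).sum()/(m|h).sum() for p,m in views for h in [hullmask(p,gen(x))])
    s=np.array([x0]+[np.array(x0,float)+d for d in np.diag(step)]); r=minimize(f,x0,method='Nelder-Mead',options=dict(initial_simplex=s,xatol=.05,fatol=1e-5)); return r.x,r.fun/len(views)
E
python3 - <<'E'
from h import *
np.set_printoptions(precision=1,suppress=True)
def gen(x):
    c=np.array([np.cos(np.radians(x[2])),np.sin(np.radians(x[2])),0]); m=np.array([x[0],x[1],42.]); return cyl(m-40*c,m+40*c,21)
V=[]
for n in ['wrist','scene','side']:
    p=cap(n); k=[k for k in vision.regions_of(p,'cup') if k['mask'].sum()>200]
    best=max(k,key=lambda k:(k['mask']&hullmask(p,gen([476,275,-114]))).sum()/k['mask'].sum()*(1 if 1 else 0)) if k else None
    if best is None: print('none',n); continue
    V.append((p,best['mask'])); print(n,best['mask'].sum(),fitm(V[-1:],gen,[476,275,-114],[8,8,5]))
print('all',fitm(V,gen,[476,275,-114],[8,8,5]))
st()
E
```

```text
wrist 3858 (array([ 475.3,  272.6, -112.8]), np.float64(0.03722208343742195))
scene 564 (array([ 479.9,  270.2, -110. ]), np.float64(0.413111342351717))
side 611 (array([ 475.1,  277.1, -115.5]), np.float64(0.07012195121951215))
all (array([ 476.4,  273.3, -112.3]), np.float64(0.21917580729247588))
t 22.35 pos [524.6 391.4 250.6] q [ 0.6  0.7  0.8 -0.2  1.8  1.1] tilt 18.5 az -97.5 xaz -116.3 zel 5.6 F [-0.  -0.6 -0.1] w 92.1
```

```bash
python3 - <<'E'
from h import *
T=tool(); y=T[:3,1]; a=np.radians(-113); c=np.array([np.cos(a),np.sin(a),0])
z=np.cross(c,y); z/=np.linalg.norm(z); z*=np.sign(z@T[:3,2]); k=np.degrees(np.arctan2(z@T[:3,0],z@T[:3,2])); print('twist',k, 'along c',np.degrees(np.arcsin(y@c)))
G=np.array([491.1,309.8,46])+22*c*1; tcp=G+11*y; print(G,tcp); T2=plan([tcp-90*y],k); print('--'); T3=plan([tcp],0,.03,T2); print(T3[:3,3],T3[:3,2])
E
```

```text
twist -1.550731665201129 along c 17.756757881074225
[482.50391517 289.54889322  46.        ] [482.05081711 286.09676215  35.56556215]
[[0.011, 0.037, -0.004, np.float64(-0.4)], [0.011, 0.037, -0.004, np.float64(-0.4)], [0.01, 0.038, -0.004, np.float64(-0.4)], [0.011, 0.037, -0.004, np.float64(-0.4)]]
--
[[0.0, 0.03, -0.0, 0.0], [0.0, 0.03, -0.0, 0.0], [0.0, 0.03, -0.0, 0.0]]
[482.49656766 285.88381365  35.3320123 ] [ 0.91719764 -0.38843765  0.08868299]
```

Emit:
arm_command(deltas=[[0.011, 0.037, -0.004, -0.4], [0.011, 0.037, -0.004, -0.4], [0.01, 0.038, -0.004, -0.4], [0.011, 0.037, -0.004, -0.4], [0, 0.02, 0, 0]])

```text
time: 22.85
tool_pos: [483.0, 305.9, 99.0]
tcp_rot: [-1.481, -0.313, -1.999]
contact_force: [-0.1, 0.3, -0.1]
grip_width: 91.7
```

Emit:
arm_command(deltas=[[0, 0.03, 0, 0], [0, 0.02, 0, 0], [0, 0, 0, 0]])

```text
time: 23.15
tool_pos: [481.5, 290.9, 51.3]
tcp_rot: [-1.482, -0.314, -1.999]
contact_force: [0.9, 0.6, 0.8]
grip_width: 91.7
```

```bash
python3 - <<'E'
from h import *
st(); plan([(482,286,35.5)])
p=cap('wrist'); q=cap('side'); cv2.imwrite('pics/m1.png',np.hstack([p['img'][150:480,80:560],cv2.resize(q['img'][270:390,230:360],(320,330))])[...,::-1])
E
```

```text
t 23.15 pos [481.5 290.9  51.3] q [ 0.544  0.735  1.438 -0.269  1.193  1.086] tilt 18.7 az -98.4 xaz -114.5 zel 4.9 F [0.9 0.6 0.8] w 91.7
[[-0.001, 0.017, 0.001, 0.0]]
```

View pics/m1.png

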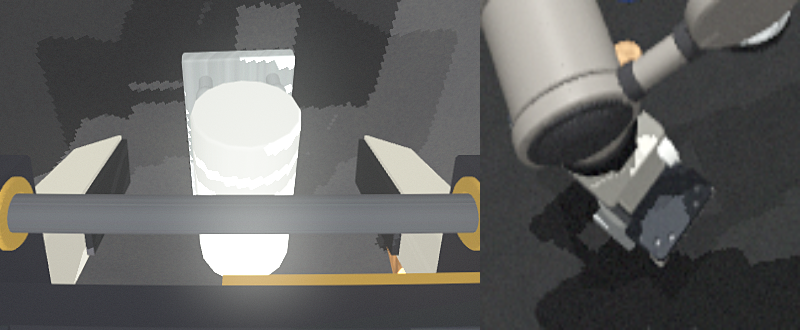

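Emit:
arm_command(deltas=[[-0.001, 0.017, 0.001, 0], [0, 0, 0, 0]])

```text
time: 23.45
tool_pos: [483.6, 287.6, 37.3]
tcp_rot: [-1.478, -0.31, -1.999]
contact_force: [-0.5, -0.1, 0.1]
grip_width: 91.9
```

Emit:
arm_command(deltas=[[0, 0, 0, 0], [0, 0, 0, 0], [0, 0, 0, 0], [0, 0, 0, 0], [0, 0, 0, 0]], claw=255)

```text
time: 23.95
tool_pos: [483.8, 287.7, 37.4]
tcp_rot: [-1.478, -0.309, -1.999]
contact_force: [0.1, 0.1, -0.0]
grip_width: 56.7
```

Emit:
arm_command(deltas=[[0, 0, 0, 0], [0, 0, 0, 0]])

```text
time: 24.15
tool_pos: [482.8, 288.0, 37.1]
tcp_rot: [-1.48, -0.31, -1.999]
contact_force: [-1.0, 1.3, 2.6]
grip_width: 41.3
```

Emit:
arm_command(deltas=[[-0.01, -0.035, 0, 0], [-0.015, -0.045, 0, 0], [-0.015, -0.045, 0, 0]])

```text
time: 24.45
tool_pos: [504.6, 362.0, 144.5]
tcp_rot: [-1.479, -0.311, -1.999]
contact_force: [2.0, 0.8, -1.1]
grip_width: 41.5
```

```bash
cat > ik.py <<'E'
from sim import *
def pose(tcp,tilt,az,sx=-1):
    t,a=np.radians([tilt,az]); y=np.array([np.sin(t)*np.cos(a),np.sin(t)*np.sin(a),-np.cos(t)]); z=np.array([-np.sin(a),np.cos(a),0])*sx; return np.array(tcp,float),np.c_[np.cross(y,z),y,z]
def solve(p,A):
    b=None
    for q0 in [[0,.3,1.5,0,1.2,1],[0,.3,1.5,0,1.2,-1],[0,0,2,.5,.6,1.5],[0,-.3,1.5,0,.6,1.5],[0,0,2,-.5,.6,-1.5],[0,0,2,0,.6,2.5],[0,0,2,1.5,1,1]]:
        q0=np.array(q0); q0[0]=np.arctan2(p[1],p[0]); q=bls(q0,p,A,1.); e=np.linalg.norm(err(q,p,A,1)); 
        if b is None or e<b[0]: b=(e,q)
    return b
E
python3 - <<'E'
from ik import *
from h import st
st()
for az in (-20,-10,0,10):
    for tilt in (65,72,80):
        p,A=pose([653,-105,74],tilt,az); g=p+A[:,1]*11; e,q=solve(g,A); print(az,tilt,round(e,4),q.round(2))
E
```

```text
t 24.45 pos [504.6 362.  144.5] q [ 0.615  0.738  1.14  -0.235  1.491  1.075] tilt 18.5 az -97.8 xaz -114.5 zel 5.0 F [ 2.   0.8 -1.1] w 41.5
-20 65 0.0 [-0.22  0.78  2.15  3.28  0.93 -1.6 ]
-20 72 0.0 [-0.22  0.87  2.17  3.28  1.16 -1.58]
-20 80 0.0 [-0.22  0.98  2.18  3.27  1.41 -1.57]
-10 65 0.0 [-0.35  0.78  2.17  2.95  0.95 -1.53]
-10 72 0.0 [-0.35  0.87  2.2   2.96  1.19 -1.56]
-10 80 0.0 [-0.36  0.98  2.2   2.96  1.44 -1.58]
0 65 0.0 [-0.46  0.78  2.15  2.62  0.95 -1.46]
0 72 0.0 [-0.48  0.87  2.18  2.65  1.18 -1.53]
0 80 0.0 [-0.49  0.98  2.18  2.65  1.42 -1.58]
10 65 0.0 [-0.56  0.79  2.1   2.3   0.96 -1.37]
10 72 0.0 [-0.58  0.87  2.13  2.35  1.15 -1.46]
10 80 0.0 [-0.6   0.97  2.13  2.36  1.37 -1.54]
```

```bash
cat > scan.py <<'E'
from ik import *
def best(tcp,az,tilts,sx,jmax=1.7):
    o=None
    for tilt in tilts:
        p,A=pose(tcp,tilt,az,sx); g=p+A[:,1]*11
        for q0 in [[0,.5,1.6,-.5,.8,0],[0,.5,1.6,.8,.8,0],[0,.5,1.6,1.5,.8,0]]:
            q0=np.array(q0,float); q0[0]=np.arctan2(p[1],p[0]); 
            for j6 in (-2,0,2):
                q0[5]=j6; q=bls(q0,g,A,1.)
                if np.linalg.norm(err(q,g,A,1))<1e-3 and q[3]<jmax and q[2]>.08 and q[4]>.3: o=(tilt,q.round(2)); break
            if o and o[0]==tilt: break
    return o
if __name__=='__main__':
    for az in range(-100,101,20): print(az,best([653,-105,80],az,[30,40,50,60,70,80],-1))
E
timeout 400 python3 scan.py
```

```text
-100 (60, array([ 0.1 ,  1.01,  1.18, -0.99,  1.47, -2.47]))
-80 (40, array([ 0.01,  0.78,  1.47, -0.87,  0.97, -2.76]))
-60 (30, array([-0.09,  0.67,  1.6 , -0.71,  0.68,  3.05]))
-40 (30, array([-0.16,  0.62,  1.72, -0.67,  0.43,  2.67]))
-20 None
0 (30, array([-0.35,  0.58,  1.79,  0.59,  0.32,  0.7 ]))
20 (50, array([-0.56,  0.66,  1.93,  1.69,  0.65, -0.84]))
40 (80, array([-0.75,  0.98,  1.79,  1.62,  1.36, -1.2 ]))
60 (80, array([-0.74,  1.06,  1.49,  1.29,  1.55, -0.99]))
80 (80, array([-0.69,  1.17,  1.14,  1.09,  1.81, -0.84]))
100 (80, array([-0.61,  1.32,  0.74,  0.97,  2.13, -0.74]))
```

```bash
python3 - <<'E'
from h import *
plan([(440,260,350),(345,168,640)],52)
E
```

```text
[[0.029, -0.027, -0.0, 4.0], [0.03, -0.026, 0.001, 4.0], [0.029, -0.027, 0.004, 4.0], [0.029, -0.027, 0.006, 4.0], [0.028, -0.026, 0.008, 4.0]]
[[0.028, -0.027, 0.01, 4.0], [0.028, -0.034, 0.008, 4.0], [0.028, -0.035, 0.011, 4.0], [0.027, -0.035, 0.012, 4.0], [0.026, -0.034, 0.015, 4.0]]
[[0.025, -0.035, 0.016, 4.0], [0.024, -0.034, 0.017, 4.0], [0.022, -0.035, 0.02, 4.0]]
```

Emit:
arm_command(deltas=[[0.029, -0.027, 0, 4], [0.03, -0.026, 0.001, 4], [0.029, -0.027, 0.004, 4], [0.029, -0.027, 0.006, 4], [0.028, -0.026, 0.008, 4]])

```text
time: 24.95
tool_pos: [450.3, 275.8, 315.6]
tcp_rot: [-1.375, -0.259, -2.362]
contact_force: [0.7, 1.2, -1.1]
grip_width: 41.5
```

Emit:
arm_command(deltas=[[0.028, -0.027, 0.01, 4], [0.028, -0.034, 0.008, 4], [0.028, -0.035, 0.011, 4], [0.027, -0.035, 0.012, 4], [0.026, -0.034, 0.015, 4]])

```text
time: 25.45
tool_pos: [384.7, 205.7, 516.2]
tcp_rot: [-1.3, -0.177, -2.71]
contact_force: [0.9, 0.6, -1.6]
grip_width: 41.4
```

Emit:
arm_command(deltas=[[0.025, -0.035, 0.016, 4], [0.024, -0.034, 0.017, 4], [0.022, -0.035, 0.02, 4], [-0.01, -0.045, 0, 0], [-0.01, -0.045, 0, 0]])

```text
time: 25.95
tool_pos: [374.2, 178.1, 682.4]
tcp_rot: [-1.243, -0.077, -2.895]
contact_force: [1.6, -1.1, 0.5]
grip_width: 41.1
```

```bash
python3 - <<'E'
from h import *
st(); np.set_printoptions(precision=3,suppress=True);print(tool()[:3,:3])
E
```

```text
t 25.95 pos [374.2 178.1 682.4] q [ 0.481  0.437  0.136 -0.649  2.63   1.231] tilt 19.2 az -88.6 xaz -165.9 zel 18.7 F [ 1.6 -1.1  0.5] w 41.1
[[-0.967  0.008  0.255]
 [-0.243 -0.33  -0.912]
 [ 0.077 -0.944  0.321]]
```

Emit:
arm_command(deltas=[[0.035, -0.03, -0.015, -3.2], [0.03, -0.035, -0.015, -3.2], [0.025, -0.04, -0.01, -3.2], [0.02, -0.043, -0.01, -3.2], [0.015, -0.046, -0.01, -3.2]])

```text
time: 26.45
tool_pos: [271.4, 211.5, 741.1]
tcp_rot: [-1.155, -0.03, -2.572]
contact_force: [1.0, 0.0, -0.7]
grip_width: 41.7
```

Emit:
arm_command(deltas=[[0.015, -0.046, -0.01, 0], [0.015, -0.046, -0.01, 0], [0.015, -0.046, -0.01, 0], [0.015, -0.046, -0.01, 0], [0.015, -0.046, -0.01, 0]])

```text
time: 26.95
tool_pos: [190.0, 239.6, 764.3]
tcp_rot: [-1.182, 0.118, -2.51]
contact_force: [-0.3, -0.1, -0.5]
grip_width: 41.1
```

```bash
cat >> h.py <<'E'
BETA=np.radians(17.8)
def cdir():
    T=tool(); c=np.cos(BETA)*T[:3,0]+np.sin(BETA)*T[:3,1]; print('c',c.round(3),'az %.1f el %.1f'%(np.degrees(np.arctan2(c[1],c[0])),np.degrees(np.arcsin(c[2]))),'plane',np.degrees(bot.get_obs()['joint_positions'][0]).round(1)); print(T[:3,:3].round(3))
E
python3 -c "
from h import *
st();cdir()"
```

```text
t 26.95 pos [190.  239.6 764.3] q [ 1.047  0.3    0.037 -0.996  2.657  1.083] tilt 23.2 az -37.8 xaz -143.8 zel 22.1 F [-0.3 -0.1 -0.5] w 41.1
c [-0.668 -0.632 -0.393] az -136.6 el -23.1 plane 60.0
[[-0.802  0.311  0.51 ]
 [-0.586 -0.242 -0.773]
 [-0.117 -0.919  0.377]]
```

```bash
python3 - <<'E'
from h import *
plan([(490,440,430)])
E
```

```text
[[-0.029, 0.032, -0.012, 0.0], [-0.029, 0.032, -0.011, 0.0], [-0.029, 0.032, -0.012, 0.0], [-0.029, 0.032, -0.011, 0.0], [-0.029, 0.032, -0.012, 0.0]]
[[-0.029, 0.032, -0.012, 0.0], [-0.029, 0.032, -0.011, 0.0], [-0.029, 0.032, -0.012, 0.0], [-0.029, 0.032, -0.012, 0.0], [-0.029, 0.032, -0.011, 0.0]]
[[-0.029, 0.032, -0.012, 0.0]]
```

Emit:
arm_command(deltas=[[-0.029, 0.032, -0.012, 0], [-0.029, 0.032, -0.011, 0], [-0.029, 0.032, -0.012, 0], [-0.029, 0.032, -0.011, 0], [-0.029, 0.032, -0.012, 0]])

```text
time: 27.45
tool_pos: [324.3, 325.4, 619.8]
tcp_rot: [-1.174, 0.117, -2.509]
contact_force: [-0.3, 0.7, 1.1]
grip_width: 41.3
```

Emit:
arm_command(deltas=[[-0.029, 0.032, -0.012, 0], [-0.029, 0.032, -0.011, 0], [-0.029, 0.032, -0.012, 0], [-0.029, 0.032, -0.012, 0], [-0.029, 0.032, -0.011, 0]])

```text
time: 27.95
tool_pos: [461.6, 416.0, 467.6]
tcp_rot: [-1.174, 0.116, -2.508]
contact_force: [0.6, 0.1, -0.1]
grip_width: 41.5
```

Emit:
arm_command(deltas=[[-0.046, -0.007, 0.003, 0], [-0.046, -0.007, 0.003, 0], [-0.046, -0.007, 0.003, 0], [-0.046, -0.007, 0.003, 0], [-0.046, -0.007, 0.003, 0]])

```text
time: 28.45
tool_pos: [572.3, 477.3, 471.6]
tcp_rot: [-1.163, 0.164, -2.482]
contact_force: [0.9, -0.0, -0.6]
grip_width: 41.0
```

```bash
python3 -c "
from h import *
st();cdir();a=np.radians(37);print(tool()[:3,:3].T@[np.cos(a)*.047,np.sin(a)*.047,.012])"
```

```text
t 28.45 pos [572.3 477.3 471.6] q [ 0.763  0.86   0.04  -0.486  2.069  1.436] tilt 25.1 az -31.5 xaz -142.2 zel 23.1 F [ 0.9 -0.  -0.6] w 41.0
c [-0.632 -0.643 -0.432] az -134.5 el -25.6 plane 43.7
[[-0.78   0.362  0.511]
 [-0.605 -0.222 -0.765]
 [-0.163 -0.906  0.392]]
[-0.04832344 -0.00357294  0.00225379]
```

Stretch-limit tilting works outward now; continue.

Emit:
arm_command(deltas=[[-0.048, -0.004, 0.002, 0], [-0.048, -0.004, 0.002, 0], [-0.048, -0.004, 0.002, 0], [-0.048, -0.004, 0.002, 0], [-0.048, -0.004, 0.002, 0]])

```text
time: 28.95
tool_pos: [648.8, 505.9, 444.7]
tcp_rot: [-1.145, 0.305, -2.422]
contact_force: [0.0, -0.3, -0.9]
grip_width: 41.4
```

Emit:
arm_command(deltas=[[-0.048, 0, 0.002, 0], [-0.048, 0, 0.002, 0], [-0.048, 0, 0.002, 0], [-0.048, 0, 0.002, 0], [-0.048, 0, 0.002, 0]])

```text
time: 29.45
tool_pos: [709.3, 535.2, 433.5]
tcp_rot: [-1.113, 0.444, -2.351]
contact_force: [-0.4, 0.2, -0.5]
grip_width: 41.3
```

```bash
python3 -c "
from h import *
st();cdir();a=np.radians(37);print(tool()[:3,:3].T@[np.cos(a)*.047,np.sin(a)*.047,.012])"
```

```text
t 29.45 pos [709.3 535.2 433.5] q [ 0.702  0.954  0.038 -0.42   1.66   1.444] tilt 35.9 az -3.6 xaz -134.7 zel 23.5 F [-0.4  0.2 -0.5] w 41.3
c [-0.426 -0.622 -0.657] az -124.4 el -41.1 plane 40.2
[[-0.635  0.585  0.504]
 [-0.642 -0.037 -0.766]
 [-0.43  -0.81   0.399]]
[-0.04714989  0.01121486  0.00202841]
```

Emit:
arm_command(deltas=[[-0.05, 0, 0, 0], [-0.05, 0, 0, 0], [-0.05, 0, 0, 0], [-0.05, 0, 0, 0], [-0.05, 0, 0, 0]])

```text
time: 29.95
tool_pos: [739.8, 573.2, 452.6]
tcp_rot: [-1.064, 0.591, -2.263]
contact_force: [-0.5, 0.7, -1.1]
grip_width: 41.2
```

Emit:
arm_command(deltas=[[-0.05, 0.005, 0, 0], [-0.05, 0.005, 0, 0], [-0.05, 0.005, 0, 0], [-0.05, 0.005, 0, 0], [-0.05, 0.005, 0, 0]])

```text
time: 30.45
tool_pos: [759.7, 608.8, 484.6]
tcp_rot: [-0.994, 0.733, -2.155]
contact_force: [-0.1, -0.5, -0.7]
grip_width: 42.0
```

```bash
python3 -c "
from h import *
st();cdir();a=np.radians(37);print(tool()[:3,:3].T@[np.cos(a)*.047,np.sin(a)*.047,.012])"
```

```text
t 30.45 pos [759.7 608.8 484.6] q [ 0.717  0.963  0.038 -0.398  1.328  1.456] tilt 51.5 az 12.3 xaz -123.5 zel 23.9 F [-0.1 -0.5 -0.7] w 42.0
c [-0.157 -0.539 -0.827] az -106.2 el -55.8 plane 41.1
[[-0.41   0.764  0.498]
 [-0.62   0.167 -0.767]
 [-0.669 -0.623  0.405]]
[-0.04095646  0.02592378  0.00187773]
```

Emit:
arm_command(deltas=[[-0.05, 0.01, 0, 0], [-0.05, 0.01, 0, 0], [-0.05, 0.01, 0, 0], [-0.05, 0.01, 0, 0], [-0.05, 0.01, 0, 0]])

```text
time: 30.95
tool_pos: [768.4, 641.3, 527.9]
tcp_rot: [-0.893, 0.864, -2.019]
contact_force: [0.3, 0.4, -0.7]
grip_width: 41.4
```

Emit:
arm_command(deltas=[[-0.05, 0.01, 0, 0], [-0.05, 0.01, 0, 0], [-0.05, 0.01, 0, 0], [-0.05, 0.01, 0, 0], [-0.05, 0.01, 0, 0]])

```text
time: 31.45
tool_pos: [752.5, 668.2, 592.4]
tcp_rot: [-0.756, 0.976, -1.849]
contact_force: [-0.6, -0.0, -0.1]
grip_width: 41.4
```

```bash
cat > t2.py <<'E'
from h import *
from ik import *
st();cdir();T=tool(); c=np.cos(BETA)*T[:3,0]+np.sin(BETA)*T[:3,1]
best=min(np.arange(-90,90,1),key=lambda k:(T[:3,:3]@R.from_euler('y',k,degrees=True).as_matrix()@[np.cos(BETA),np.sin(BETA),0])[2]); Af=T[:3,:3]@R.from_euler('y',best,degrees=True).as_matrix()
print('twist',best,(Af@[np.cos(BETA),np.sin(BETA),0]).round(3)); print(Af.round(3))
G=np.array([653,-105,74.]); 
q=bot.get_obs()['joint_positions']
# trace IK along via points with fixed A then final
for t in [(600,300,450),(500,100,420),(480,-100,380),(520,-150,250),(600,-130,150),tuple(G+11*Af[:,1])]:
    q=bls(q,np.array(t,float),Af,1.); print(t,q.round(2),np.linalg.norm(err(q,np.array(t,float),Af,1)).round(4))
E
python3 t2.py
```

```text
t 31.45 pos [752.5 668.2 592.4] q [ 0.753  0.918  0.037 -0.389  1.069  1.455] tilt 67.4 az 22.0 xaz -106.0 zel 24.1 F [-0.6 -0.  -0.1] w 41.4
c [ 0.115 -0.407 -0.906] az -74.2 el -65.0 plane 43.1
[[-0.154  0.856  0.494]
 [-0.539  0.346 -0.768]
 [-0.828 -0.384  0.408]]
twist 26 [-0.076 -0.034 -0.996]
[[-0.355  0.856  0.376]
 [-0.147  0.346 -0.926]
 [-0.923 -0.384  0.003]]
(600, 300, 450) [0.26 0.02 1.72 0.49 0.28 1.04] 0.0543
(500, 100, 420) [-0.36 -0.23  2.16  1.38  0.69 -0.1 ] 0.0
(480, -100, 380) [-1.03 -0.03  2.13  1.29  1.25 -0.45] 0.0
(520, -150, 250) [-1.    0.33  2.17  1.47  1.15 -0.88] 0.0
(600, -130, 150) [-0.8   0.62  2.11  1.76  1.06 -1.13] 0.0
(np.float64(662.4144480517384), np.float64(-101.19081289876678), np.float64(69.77409636776743)) [-0.66  0.83  2.01  1.97  1.04 -1.27] 0.0
```

```bash
cat > t3.py <<'E'
from h import *
from ik import *
import sys
def trace(legs,twist,q=None,T=None,n=8):
    T=tool() if T is None else T; q=bot.get_obs()['joint_positions'].copy() if q is None else q
    N=len(legs); a=T[:3,3]; bad=0; mx=0
    for i,t in enumerate(legs):
        t=np.array(t,float)
        for j in range(1,n+1):
            f=(i+j/n)/N; A=T[:3,:3]@R.from_euler('y',twist*f,degrees=True).as_matrix(); p=a+(t-a)*j/n
            q2=bls(q,p,A,1.); bad=max(bad,np.linalg.norm(err(q2,p,A,1))); mx=max(mx,abs(q2-q).max()); q=q2
        a=t; print(t,q.round(2),'err',bad.round(4),'maxdq/step',mx.round(2)); mx=0
    return q
if __name__=='__main__':
    for legs in [[(740,300,650),(720,0,620),(600,-200,500),(590,-150,300),(600,-122,180)],[(620,350,720),(620,0,680),(560,-180,500),(590,-150,300),(600,-122,180)]]:
        trace(legs,26); print()
E
timeout 300 python3 t3.py
```

```text
[740. 300. 650.] [0.24 0.26 1.04 0.22 0.68 0.98] err 0.0 maxdq/step 0.35
[720.   0. 620.] [-0.4   0.16  1.25  0.93  0.95  0.27] err 0.0 maxdq/step 0.11
[ 600. -200.  500.] [-0.91  0.16  1.57  1.2   1.26 -0.22] err 0.0 maxdq/step 0.08
[ 590. -150.  300.] [-0.86  0.31  1.99  1.47  1.07 -0.73] err 0.0 maxdq/step 0.07
[ 600. -122.  180.] [-0.79  0.54  2.11  1.73  1.04 -1.05] err 0.0 maxdq/step 0.04

[620. 350. 720.] [ 0.42  0.11  1.03 -0.05  0.82  1.25] err 0.0 maxdq/step 0.35
[620.   0. 680.] [-0.5  -0.03  1.29  0.92  1.11  0.33] err 0.0 maxdq/step 0.15
[ 560. -180.  500.] [-0.96  0.07  1.66  1.21  1.3  -0.26] err 0.0 maxdq/step 0.08
[ 590. -150.  300.] [-0.86  0.31  1.99  1.47  1.07 -0.73] err 0.0 maxdq/step 0.07
[ 600. -122.  180.] [-0.79  0.54  2.11  1.73  1.04 -1.05] err 0.0 maxdq/step 0.04
```

```bash
python3 - <<'E'
from h import *
plan([(740,300,650),(720,0,620),(600,-200,500),(590,-150,300)],26)
E
```

```text
[[0.017, -0.018, 0.033, 1.0], [0.016, -0.018, 0.034, 1.0], [0.016, -0.017, 0.034, 1.0], [0.015, -0.018, 0.034, 1.0], [0.015, -0.018, 0.035, 1.0]]
[[0.014, -0.018, 0.034, 1.0], [0.013, -0.018, 0.035, 1.0], [0.013, -0.018, 0.035, 1.0], [0.012, -0.017, 0.036, 1.0], [0.022, -0.016, 0.033, 1.0]]
[[0.022, -0.016, 0.034, 1.0], [0.021, -0.015, 0.035, 1.0], [0.02, -0.016, 0.035, 1.0], [0.02, -0.016, 0.035, 1.0], [0.019, -0.015, 0.035, 1.0]]
[[0.018, -0.016, 0.036, 1.0], [0.034, -0.021, 0.017, 1.0], [0.034, -0.021, 0.019, 1.0], [0.033, -0.021, 0.018, 1.0], [0.033, -0.021, 0.02, 1.0]]
[[0.033, -0.021, 0.02, 1.0], [0.032, -0.021, 0.02, 1.0], [0.036, 0.017, -0.012, 1.0], [0.035, 0.018, -0.012, 1.0], [0.036, 0.017, -0.012, 1.0]]
[[0.036, 0.017, -0.01, 1.0], [0.036, 0.017, -0.011, 1.0]]
```

Emit:
arm_command(deltas=[[0.017, -0.018, 0.033, 1.0], [0.016, -0.018, 0.034, 1.0], [0.016, -0.017, 0.034, 1.0], [0.015, -0.018, 0.034, 1.0], [0.015, -0.018, 0.035, 1.0]])

```text
time: 31.95
tool_pos: [747.7, 475.8, 625.6]
tcp_rot: [-0.847, 1.033, -1.958]
contact_force: [0.8, 0.4, -0.2]
grip_width: 41.8
```

Emit:
arm_command(deltas=[[0.014, -0.018, 0.034, 1.0], [0.013, -0.018, 0.035, 1.0], [0.013, -0.018, 0.035, 1.0], [0.012, -0.017, 0.036, 1.0], [0.022, -0.016, 0.033, 1.0]])

```text
time: 32.45
tool_pos: [739.2, 270.2, 650.4]
tcp_rot: [-0.962, 1.089, -2.093]
contact_force: [0.3, -0.2, -0.5]
grip_width: 41.3
```

Emit:
arm_command(deltas=[[0.022, -0.016, 0.034, 1.0], [0.021, -0.015, 0.035, 1.0], [0.02, -0.016, 0.035, 1.0], [0.02, -0.016, 0.035, 1.0], [0.019, -0.015, 0.035, 1.0]])

```text
time: 32.95
tool_pos: [725.3, 55.3, 627.5]
tcp_rot: [-1.117, 1.13, -2.266]
contact_force: [0.9, -0.3, -0.1]
grip_width: 41.3
```

```bash
python3 - <<'E'
from h import *
st();cdir()
plan([(600,-200,500),(590,-150,300)],11)
E
```

```text
t 32.95 pos [725.3  55.3 627.5] q [-0.277  0.147  1.242  0.837  0.864  0.454] tilt 67.4 az 21.8 xaz -129.8 zel 10.8 F [ 0.9 -0.3 -0.1] w 41.3
c [ 0.002 -0.207 -0.978] az -89.5 el -78.0 plane -15.9
[[-0.273  0.857  0.436]
 [-0.328  0.344 -0.88 ]
 [-0.904 -0.384  0.187]]
[[0.033, -0.021, 0.021, 0.9], [0.033, -0.021, 0.021, 0.9], [0.033, -0.021, 0.022, 0.9], [0.032, -0.021, 0.023, 0.9], [0.032, -0.02, 0.023, 0.9]]
[[0.032, -0.021, 0.023, 0.9], [0.031, -0.021, 0.024, 0.9], [0.035, 0.017, -0.013, 0.9], [0.035, 0.017, -0.013, 0.9], [0.036, 0.017, -0.013, 0.9]]
[[0.036, 0.017, -0.011, 0.9], [0.036, 0.017, -0.011, 0.9]]
```

Emit:
arm_command(deltas=[[0.033, -0.021, 0.021, 0.9], [0.033, -0.021, 0.021, 0.9], [0.033, -0.021, 0.022, 0.9], [0.032, -0.021, 0.023, 0.9], [0.032, -0.02, 0.023, 0.9]])

```text
time: 33.45
tool_pos: [636.0, -127.0, 535.9]
tcp_rot: [-1.277, 1.157, -2.442]
contact_force: [-0.3, -0.2, -0.5]
grip_width: 42.0
```

Emit:
arm_command(deltas=[[0.032, -0.021, 0.023, 0.9], [0.031, -0.021, 0.024, 0.9], [0.035, 0.017, -0.013, 0.9], [0.035, 0.017, -0.013, 0.9], [0.036, 0.017, -0.013, 0.9]])

```text
time: 33.95
tool_pos: [593.8, -168.7, 378.2]
tcp_rot: [-1.456, 1.171, -2.638]
contact_force: [0.6, -0.7, -1.5]
grip_width: 41.5
```

Emit:
arm_command(deltas=[[0.036, 0.017, -0.011, 0.9], [0.036, 0.017, -0.011, 0.9], [0, 0, 0, 0]])

```text
time: 34.25
tool_pos: [588.6, -147.1, 294.2]
tcp_rot: [-1.556, 1.169, -2.74]
contact_force: [-0.6, -0.7, -0.0]
grip_width: 41.7
```

```bash
python3 - <<'E'
from h import *
st();cdir(); np.set_printoptions(precision=1,suppress=True)
def foot(x): return cyl([x[0],x[1],0],[x[0],x[1],12],36)
for n in ['scene','side']:
    p=cap(n); save(p,n+'2.png')
    for k in vision.regions_of(p,'peg'):
        m=k['mask']; m=(cv2.morphologyEx(m.astype('uint8'),cv2.MORPH_OPEN,np.ones((9,9),np.uint8))>0) # drop thin peg
        if m.sum()<100: continue
        v,u=np.nonzero(m); g=ray(p,[(u.mean(),v.mean())],8)[0]
        if abs(g[0]-653)<50 and abs(g[1]+105)<50: print(n,round(k['confidence'],2),g,m.sum(),fitm([(p,m)],foot,[653,-105],[6,6]))
    hsv=p['img'].astype(int); mx=hsv.max(2);mn=hsv.min(2)
    c=px(p,[653,-105,8])[0].astype(int); r=30; w_=((mx>90)&(mx-mn<40)); mm=np.zeros((480,640),bool); mm[c[1]-r:c[1]+r,c[0]-r:c[0]+r]=w_[c[1]-r:c[1]+r,c[0]-r:c[0]+r]
    mm=cv2.morphologyEx(mm.astype('uint8'),cv2.MORPH_OPEN,np.ones((9,9),np.uint8))>0
    if mm.sum()>100: print(n,'thr',mm.sum(),fitm([(p,mm)],foot,[653,-105],[6,6]))
a=cv2.imread('pics/scene2.png')[180:400,140:440]; b=cv2.imread('pics/side2.png')[140:360,180:480]
cv2.imwrite('pics/m2.png',cv2.resize(np.hstack([a,b]),(800,293)))
E
```

```text
t 34.25 pos [ 588.6 -147.1  294.2] q [-0.852  0.311  1.996  1.47   1.064 -0.648] tilt 67.0 az 22.1 xaz -157.0 zel 0.3 F [-0.6 -0.7 -0. ] w 41.7
c [-0.082 -0.04  -0.996] az -154.2 el -84.8 plane -48.8
[[-0.36   0.853  0.379]
 [-0.153  0.347 -0.925]
 [-0.92  -0.391  0.006]]
scene 0.95 [ 653.7 -110.9    8. ] 630 (array([ 652. , -114.2]), np.float64(0.1089108910891089))
scene thr 504 (array([ 652.8, -114.3]), np.float64(0.28510638297872337))
side 0.79 [ 648.1 -107.1    8. ] 306 (array([ 649.9, -108.5]), np.float64(0.14763231197771587))
side thr 328 (array([ 650. , -108.4]), np.float64(0.08635097493036215))
```

View pics/m2.png

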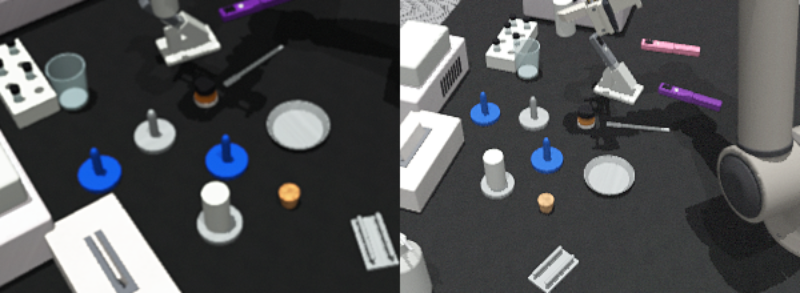

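```bash
cat > t4.py <<'E'
from h import *
from ik import *
A=R.from_euler('xyz',[-1.48,-.31,-1.999]).as_matrix(); a=np.radians(-113); cw=np.array([np.cos(a),np.sin(a),0])
o_t=A.T@(np.array([491.1,309.8,42])-[482.8,288,37.1]); c_t=A.T@cw
def cup(): T=tool(); return T[:3,:3]@o_t+T[:3,3], T[:3,:3]@c_t
if __name__=='__main__':
    print(o_t,c_t); O,c=cup(); print('O',O,'c',c,'rim',O+80*c); rim=O+80*c; T=tool()
    mid=np.array([651,-111.,90]); fin=np.array([651,-111.,16])
    T2=plan([T[:3,3]+mid-rim]); plan([T[:3,3]+fin-rim],0,.03,T2)
    from t3 import trace; trace([T[:3,3]+mid-rim,T[:3,3]+fin-rim],0)
E
python3 t4.py
```

```text
[-20.67383907 -11.8553309   -0.42837737] [ 0.95199215  0.30612085 -0.00098579]
O [ 587.88195579 -150.54462888  325.04931989] c [-0.07061548 -0.04679313 -0.99640547] rim [ 582.23271732 -154.28807943  245.33688245]
[[0.028, 0.033, -0.004, 0.0], [0.028, 0.034, -0.004, 0.0], [0.028, 0.033, -0.005, 0.0], [0.028, 0.033, -0.004, 0.0]]
[[0.023, 0.01, -0.0, 0.0], [0.023, 0.009, -0.001, 0.0], [0.023, 0.01, -0.0, 0.0]]
[ 659.7504491  -106.9048798   146.08197361] [-0.67  0.66  2.01  1.86  0.99 -1.09] err 0.0 maxdq/step 0.06
[ 659.7504491  -106.9048798    72.08197361] [-0.67  0.82  2.01  1.96  1.04 -1.28] err 0.0 maxdq/step 0.03
```

Move above the peg, then check against images.

Emit:
arm_command(deltas=[[0.028, 0.033, -0.004, 0], [0.028, 0.034, -0.004, 0], [0.028, 0.033, -0.005, 0], [0.028, 0.033, -0.004, 0], [0, 0, 0, 0]])

```text
time: 34.95
tool_pos: [658.6, -103.9, 139.4]
tcp_rot: [-1.55, 1.171, -2.733]
contact_force: [-0.1, -0.0, -0.5]
grip_width: 41.5
```

```bash
python3 - <<'E'
from h import *
from t4 import cup
st(); O,c=cup(); print('rim pred',O+80*c)
out=[]
for n in ['scene','side']:
    p=cap(n); im=p['img'].copy()
    for u in px(p,[O,O+80*c,[651,-111,72],[651,-111,12]]): cv2.circle(im,tuple(u.astype(int)),1,(255,0,0),-1)
    u=px(p,O+40*c)[0].astype(int); out.append(cv2.resize(im[max(0,u[1]-50):u[1]+70,u[0]-65:u[0]+65],(390,360)))
cv2.imwrite('pics/m3.png',np.hstack(out)[...,::-1])
E
```

```text
t 34.95 pos [ 658.6 -103.9  139.4] q [-0.664  0.667  2.013  1.858  0.985 -1.097] tilt 67.1 az 22.1 xaz -156.6 zel 0.5 F [-0.1 -0.  -0.5] w 41.5
rim pred [ 649.32864895 -107.61833503   83.37926533]
```

View pics/m3.png

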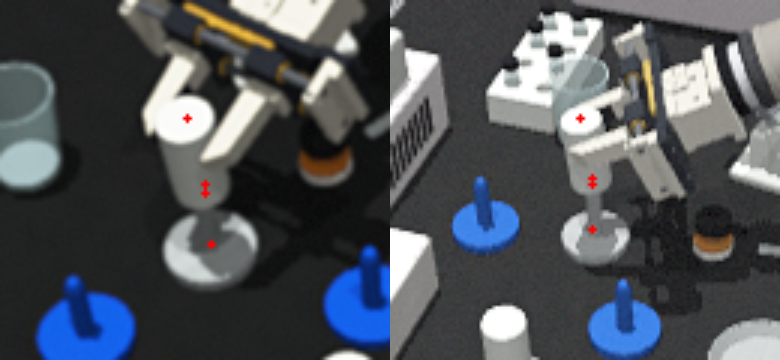

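Emit:
arm_command(deltas=[[0.016, 0.007, 0.002, 0], [0.016, 0.007, 0.001, 0], [0.016, 0.007, 0, 0], [0.01, 0.004, 0, 0], [0, 0, 0, 0]])

```text
time: 35.55
tool_pos: [660.4, -109.7, 82.4]
tcp_rot: [-1.532, 1.176, -2.719]
contact_force: [0.4, 0.2, -0.3]
grip_width: 41.5
```

```bash
python3 - <<'E'
from h import *
from t4 import cup
st(); O,c=cup(); print('O',O,'rim pred',O+80*c)
E
```

```text
t 35.55 pos [ 660.4 -109.7   82.4] q [-0.671  0.8    2.008  1.937  1.032 -1.25 ] tilt 67.4 az 21.8 xaz -155.8 zel 0.9 F [ 0.4  0.2 -0.3] w 41.5
O [ 657.37210445 -110.12993616  106.01270401] rim pred [ 651.62137057 -113.67773566   26.29857616]
```

Emit:
arm_command(deltas=[[0.006, 0.0025, -0.001, 0], [0.005, 0.002, -0.001, 0], [0, 0, 0, 0]])

```text
time: 35.85
tool_pos: [659.7, -107.1, 69.6]
tcp_rot: [-1.535, 1.176, -2.721]
contact_force: [-0.3, -1.4, 2.7]
grip_width: 41.6
```

Emit:
arm_command(deltas=[[0.002, 0.001, 0, 0], [0, 0, 0, 0]])

```text
time: 36.05
tool_pos: [660.5, -106.8, 69.5]
tcp_rot: [-1.531, 1.181, -2.717]
contact_force: [-4.3, -1.0, 12.3]
grip_width: 41.3
```

Emit:
arm_command(deltas=[[0, 0, 0, 0], [0, 0, 0, 0], [0, 0, 0, 0], [0, 0, 0, 0], [0, 0, 0, 0]], claw=60)

```text
time: 36.55
tool_pos: [659.4, -106.6, 66.3]
tcp_rot: [-1.538, 1.174, -2.723]
contact_force: [-0.4, 0.5, -1.0]
grip_width: 69.9
```

```bash
python3 - <<'E'
from h import *
st()
out=[]
for n in ['scene','side']:
    p=cap(n); u=px(p,[651,-111,50])[0].astype(int); out.append(cv2.resize(p['img'][u[1]-50:u[1]+70,u[0]-65:u[0]+65],(390,360)))
cv2.imwrite('pics/m4.png',np.hstack(out)[...,::-1])
E
```

```text
t 36.55 pos [ 659.4 -106.6   66.3] q [-0.668  0.835  2.01   1.958  1.043 -1.287] tilt 67.3 az 21.9 xaz -156.0 zel 0.7 F [-0.4  0.5 -1. ] w 69.9
```

View pics/m4.png

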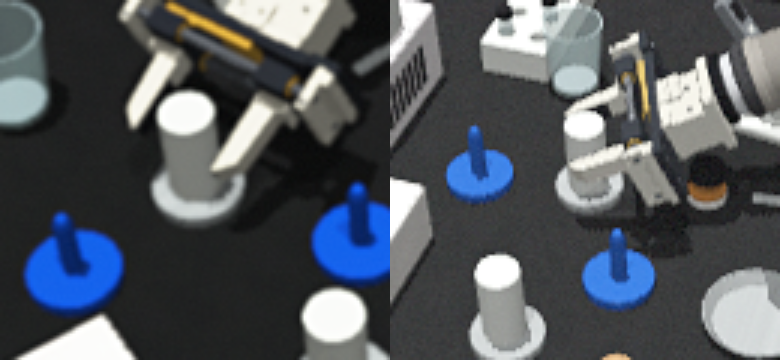

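Emit:
arm_command(deltas=[[0, -0.03, 0, 0], [0, -0.045, 0, 0], [0, -0.05, 0, 0], [-0.04, -0.02, 0, 0], [-0.048, 0, 0, 0]])

```text
time: 37.15
tool_pos: [564.7, -145.3, 203.8]
tcp_rot: [-1.548, 1.173, -2.739]
contact_force: [1.1, -0.5, -0.3]
grip_width: 70.2
```

```bash
timeout 200 python3 - <<'E'
from h import *
from t3 import trace
st()
L=[(460,-200,420),(250,-480,420),(120,-600,330)]
trace(L,0); plan(L)
E
```

```text
t 37.15 pos [ 564.7 -145.3  203.8] q [-0.895  0.47   2.137  1.611  1.08  -0.995] tilt 67.2 az 21.6 xaz -156.9 zel 0.5 F [ 1.1 -0.5 -0.3] w 70.2
[ 460. -200.  420.] [-1.22  0.04  1.92  1.19  1.44 -0.38] err 0.0 maxdq/step 0.09
[ 250. -480.  420.] [-1.73  0.46  1.36  1.02  1.94 -0.47] err 0.0 maxdq/step 0.1
[ 120. -600.  330.] [-1.88  0.78  1.02  0.95  2.07 -0.55] err 0.0 maxdq/step 0.06
[[-0.026, -0.032, 0.002, 0.0], [-0.025, -0.032, 0.003, 0.0], [-0.026, -0.032, 0.002, 0.0], [-0.025, -0.032, 0.002, 0.0], [-0.026, -0.032, 0.002, 0.0]]
[[-0.026, -0.032, 0.003, 0.0], [0.015, -0.035, 0.022, 0.0], [0.015, -0.034, 0.023, 0.0], [0.014, -0.034, 0.023, 0.0], [0.015, -0.035, 0.023, 0.0]]
[[0.015, -0.034, 0.022, 0.0], [0.014, -0.034, 0.023, 0.0], [0.015, -0.035, 0.023, 0.0], [0.015, -0.034, 0.022, 0.0], [0.029, -0.024, 0.013, 0.0]]
[[0.03, -0.023, 0.012, 0.0], [0.029, -0.024, 0.013, 0.0], [0.03, -0.023, 0.012, 0.0], [0.029, -0.024, 0.013, 0.0]]
```

Emit:
arm_command(deltas=[[-0.026, -0.032, 0.002, 0], [-0.025, -0.032, 0.003, 0], [-0.026, -0.032, 0.002, 0], [-0.025, -0.032, 0.002, 0], [-0.026, -0.032, 0.002, 0]], claw=0)

```text
time: 37.65
tool_pos: [477.7, -187.7, 384.9]
tcp_rot: [-1.538, 1.173, -2.723]
contact_force: [0.1, -0.0, -0.8]
grip_width: 91.4
```

Emit:
arm_command(deltas=[[-0.026, -0.032, 0.003, 0], [0.015, -0.035, 0.022, 0], [0.015, -0.034, 0.023, 0], [0.014, -0.034, 0.023, 0], [0.015, -0.035, 0.023, 0]])

```text
time: 38.15
tool_pos: [355.8, -339.6, 420.1]
tcp_rot: [-1.537, 1.174, -2.722]
contact_force: [0.6, 0.1, -0.7]
grip_width: 91.8
```

Emit:
arm_command(deltas=[[0.015, -0.034, 0.022, 0], [0.014, -0.034, 0.023, 0], [0.015, -0.035, 0.023, 0], [0.015, -0.034, 0.022, 0], [0.029, -0.024, 0.013, 0]])

```text
time: 38.65
tool_pos: [225.9, -505.1, 403.1]
tcp_rot: [-1.529, 1.173, -2.715]
contact_force: [0.2, -0.9, -0.1]
grip_width: 91.8
```

Emit:
arm_command(deltas=[[0.03, -0.023, 0.012, 0], [0.029, -0.024, 0.013, 0], [0.03, -0.023, 0.012, 0], [0.012, -0.028, 0.04, 0], [0.012, -0.028, 0.04, 0]])

```text
time: 39.15
tool_pos: [124.3, -667.7, 347.6]
tcp_rot: [-1.544, 1.176, -2.731]
contact_force: [0.4, -1.6, 1.1]
grip_width: 91.7
```

Emit:
arm_command(deltas=[[0.012, -0.028, 0.04, 0], [0.012, -0.028, 0.04, 0], [0.012, -0.028, 0.04, 0], [0.012, -0.028, 0.04, 0], [0.012, -0.028, 0.04, 0]])

```text
time: 39.65
tool_pos: [89.6, -762.6, 321.0]
tcp_rot: [-1.448, 1.182, -2.728]
contact_force: [-1.0, 1.0, 1.2]
grip_width: 91.5
```

```bash
cat > dock.py <<'E'
from h import *
np.set_printoptions(precision=1,suppress=True)
def bar(x,s0=75,s1=160,wd=26,t=18): # tip xy, az ; handle part only
    a=np.radians(x[2]); e=np.radians(50); d=np.array([np.cos(e)*np.cos(a),np.cos(e)*np.sin(a),np.sin(e)]); wv=np.array([-np.sin(a),np.cos(a),0]); n=np.cross(d,wv)
    o=np.array([x[0],x[1],24.]); return np.array([o+d*s+wv*i*wd/2+n*j*t/2 for s in (s0,s1) for i in (-1,1) for j in (-1,1)])
if __name__=='__main__':
    st(); V=[]
    for n in ['scene','side']:
        p=cap(n); save(p,n+'3.png')
        for nm in ('probe','dock'):
            for k in vision.regions_of(p,nm)[:5]:
                v,u=np.nonzero(k['mask']); g=ray(p,[(u.mean(),v.mean())],90 if nm=='probe' else 20)[0]
                if abs(g[0]-515)<70 and abs(g[1]+270)<50:
                    print(n,nm,round(k['confidence'],2),len(u),g)
                    if nm=='probe': V.append((p,k['mask'])); print(fitm(V[-1:],bar,[460,-258,-15],[8,8,8]))
    if len(V)>1: x,f=fitm(V,bar,[460,-258,-15],[8,8,8]); print('joint',x,f)
E
python3 dock.py
```

```text
t 39.65 pos [  89.6 -762.6  321. ] q [-1.9  1.3  0.   1.3  2.2  0. ] tilt 67.9 az 16.1 xaz -156.3 zel 2.7 F [-1.   1.   1.2] w 91.5
scene probe 0.81 365 [ 521.4 -308.2   90. ]
(array([ 459.6, -258.8,  -14. ]), np.float64(0.17961165048543692))
scene dock 0.57 1038 [ 491.4 -273.9   20. ]
side probe 0.81 276 [ 532.4 -306.5   90. ]
(array([ 450.6, -251.6,  -16.1]), np.float64(0.1628664495114006))
side dock 0.59 635 [ 480.9 -272.7   20. ]
joint [ 454.9 -273.9   -3.6] 0.17423545494407233
```

Emit:
arm_command(deltas=[[0.01, -0.026, 0.041, 0], [0.01, -0.026, 0.041, 0], [0.01, -0.026, 0.041, 0], [0.01, -0.026, 0.041, 0], [0.01, -0.026, 0.041, 0]])

```text
time: 40.45
tool_pos: [52.8, -803.7, 293.8]
tcp_rot: [-1.3, 1.178, -2.731]
contact_force: [-0.1, -0.4, 0.2]
grip_width: 92.1
```

Emit:
arm_command(deltas=[[0.01, -0.02, 0.044, 0], [0.01, -0.02, 0.044, 0], [0.01, -0.02, 0.044, 0], [0.01, -0.02, 0.044, 0], [0.01, -0.02, 0.044, 0]])

```text
time: 40.95
tool_pos: [22.5, -846.4, 273.5]
tcp_rot: [-1.154, 1.168, -2.74]
contact_force: [-0.1, -0.3, 0.7]
grip_width: 91.8
```

```bash
python3 - <<'E'
from h import *
st(); T=tool(); a=np.radians(-105); print(T[:3,:3].round(3)); print('push',T[:3,:3].T@[np.cos(a)*.05,np.sin(a)*.05,0]); print('n',T[:3,1]@[.26,.966,0])
E
```

```text
t 40.95 pos [  22.5 -846.4  273.5] q [-1.968  1.319  0.037  1.26   1.97  -0.085] tilt 69.0 az -2.7 xaz -157.0 zel 9.1 F [-0.1 -0.3  0.7] w 91.8
[[-0.361  0.932  0.014]
 [-0.153 -0.044 -0.987]
 [-0.92  -0.359  0.159]]
push [ 0.01207541 -0.00992675  0.04749362]
n 0.19963288917132113
```

Emit:
arm_command(deltas=[[0.012, -0.01, 0.047, 0], [0.012, -0.01, 0.047, 0], [0.012, -0.01, 0.047, 0], [0.012, -0.01, 0.047, 0], [0.012, -0.01, 0.047, 0]])

```text
time: 41.45
tool_pos: [4.3, -896.9, 247.0]
tcp_rot: [-1.014, 1.152, -2.762]
contact_force: [1.1, -0.2, -0.7]
grip_width: 91.8
```

Emit:
arm_command(deltas=[[0.012, -0.006, 0.048, 0], [0.012, -0.006, 0.048, 0]])

```text
time: 41.65
tool_pos: [-4.9, -916.6, 239.4]
tcp_rot: [-0.959, 1.144, -2.774]
contact_force: [0.2, -0.1, -0.8]
grip_width: 91.8
```

```bash
timeout 200 python3 - <<'E'
from h import *
from t3 import trace
st(); T=tool(); print('n',T[:3,1]@[.26,.966,0])
tw=min(np.arange(-60,60,.5),key=lambda k:abs((T[:3,:3]@R.from_euler('y',k,degrees=True).as_matrix())[2,2])); print('twist',tw)
a,e=np.radians(-15),np.radians(50); d=np.array([np.cos(e)*np.cos(a),np.cos(e)*np.sin(a),np.sin(e)]); G=np.array([457,-257,24])+112*d; y=T[:3,1]
g=G+11*y; print(G)
L=[(150,-620,330),(330,-330,300),g-100*y,g]; trace(L,tw)
E
```

```text
t 41.65 pos [  -4.9 -916.6  239.4] q [-1.987  1.365  0.037  1.246  1.746 -0.137] tilt 70.2 az -16.5 xaz -158.9 zel 13.7 F [ 0.2 -0.1 -0.8] w 91.8
n -0.024281903444418742
twist 14.5
[ 526.53913714 -275.63295564  109.79697763]
[ 150. -620.  330.] [-1.95  0.5   1.6   1.23  1.47 -0.72] err 0.0 maxdq/step 0.47
[ 330. -330.  300.] [-1.68  0.07  2.38  1.48  1.19 -0.96] err 0.0 maxdq/step 0.12
[ 446.26897788 -251.79099828  139.95095916] [-1.12  0.68  2.59  2.34  1.31 -1.74] err 0.0 maxdq/step 0.12
[ 536.46016806 -278.57971441  106.07008104] [-0.89  0.75  2.35  2.53  1.2  -1.55] err 0.0 maxdq/step 0.04
```

```bash
python3 - <<'E'
from h import *
plan([(150,-620,330),(360,-330,290),(500,-269,190)],14.5)
E
```

```text
[[-0.023, 0.004, -0.036, 0.7], [-0.023, 0.003, -0.037, 0.7], [-0.023, 0.004, -0.037, 0.7], [-0.022, 0.004, -0.037, 0.7], [-0.021, 0.003, -0.038, 0.7]]
[[-0.021, 0.004, -0.037, 0.7], [-0.021, 0.004, -0.038, 0.7], [-0.02, 0.004, -0.038, 0.7], [-0.007, 0.015, -0.042, 0.7], [-0.006, 0.016, -0.042, 0.7]]
[[-0.006, 0.016, -0.042, 0.7], [-0.005, 0.015, -0.041, 0.7], [-0.005, 0.016, -0.042, 0.7], [-0.005, 0.016, -0.042, 0.7], [-0.004, 0.015, -0.042, 0.7]]
[[-0.003, 0.016, -0.043, 0.7], [0.012, 0.036, -0.025, 0.7], [0.013, 0.036, -0.025, 0.7], [0.012, 0.036, -0.025, 0.7], [0.013, 0.036, -0.025, 0.7]]
```

Emit:
arm_command(deltas=[[-0.023, 0.004, -0.036, 0.7], [-0.023, 0.003, -0.037, 0.7], [-0.023, 0.004, -0.037, 0.7], [-0.022, 0.004, -0.037, 0.7], [-0.021, 0.003, -0.038, 0.7]])

```text
time: 42.15
tool_pos: [69.1, -774.1, 286.7]
tcp_rot: [-1.049, 1.173, -2.873]
contact_force: [-0.4, -0.6, 0.1]
grip_width: 91.4
```

Emit:
arm_command(deltas=[[-0.021, 0.004, -0.037, 0.7], [-0.021, 0.004, -0.038, 0.7], [-0.02, 0.004, -0.038, 0.7], [-0.007, 0.015, -0.042, 0.7], [-0.006, 0.016, -0.042, 0.7]])

```text
time: 42.65
tool_pos: [179.0, -590.4, 308.6]
tcp_rot: [-1.18, 1.199, -3.016]
contact_force: [-0.2, -0.2, 0.5]
grip_width: 91.7
```

Emit:
arm_command(deltas=[[-0.006, 0.016, -0.042, 0.7], [-0.005, 0.015, -0.041, 0.7], [-0.005, 0.016, -0.042, 0.7], [-0.005, 0.016, -0.042, 0.7], [-0.004, 0.015, -0.042, 0.7]])

```text
time: 43.15
tool_pos: [309.2, -409.4, 281.6]
tcp_rot: [-1.337, 1.218, 3.1]
contact_force: [1.2, -1.0, -0.4]
grip_width: 92.1
```

```bash
python3 - <<'E'
from h import *
st(); plan([(360,-330,290),(500,-269,190)],5)
E
```

```text
t 43.15 pos [ 309.2 -409.4  281.6] q [-1.717  0.244  2.238  1.465  1.215 -0.952] tilt 70.4 az -16.6 xaz 177.6 zel 4.6 F [ 1.2 -1.  -0.4] w 92.1
[[-0.008, 0.007, -0.03, 0.7], [-0.008, 0.007, -0.029, 0.7], [-0.007, 0.008, -0.03, 0.7], [0.012, 0.036, -0.025, 0.7], [0.013, 0.035, -0.025, 0.7]]
[[0.013, 0.036, -0.025, 0.7], [0.014, 0.036, -0.025, 0.7]]
```

Emit:
arm_command(deltas=[[-0.008, 0.007, -0.03, 0.7], [-0.008, 0.007, -0.029, 0.7], [-0.007, 0.008, -0.03, 0.7], [0.012, 0.036, -0.025, 0.7], [0.013, 0.035, -0.025, 0.7]])

```text
time: 43.65
tool_pos: [429.3, -301.4, 241.4]
tcp_rot: [-1.492, 1.229, 2.932]
contact_force: [0.1, -0.8, 1.1]
grip_width: 91.7
```

Emit:
arm_command(deltas=[[0.013, 0.036, -0.025, 0.7], [0.014, 0.036, -0.025, 0.7], [0, 0, 0, 0]])

```text
time: 43.95
tool_pos: [502.3, -264.9, 186.1]
tcp_rot: [-1.586, 1.223, 2.847]
contact_force: [-0.8, 1.2, -0.1]
grip_width: 91.5
```

```bash
cat > d2.py <<'E'
from dock import *
st(); V=[]
p=cap('wrist'); save(p,'w5.png')
print('find',[(round(d['confidence'],2),w(p,d['xyz'])) for nm in('probe','probe_end') for d in vision.find_in(p,nm)][:4])
for k in vision.regions_of(p,'probe')[:3]:
    v,u=np.nonzero(k['mask']); print(round(k['confidence'],2),len(u),u.mean(),v.mean(),u.min(),u.max(),v.min(),v.max())
im=p['img'].copy()
for x in ([457,-257,-15],):
    for u in px(p,bar(x)): cv2.circle(im,tuple(u.astype(int)),3,(255,0,0),-1)
save(p,'w5o.png',im)
E
python3 d2.py
```

```text
t 43.95 pos [ 502.3 -264.9  186.1] q [-1.   0.5  2.4  2.4  1.  -1.4] tilt 70.1 az -15.9 xaz 163.1 zel -0.3 F [-0.8  1.2 -0.1] w 91.5
find [(0.86, array([ 535.3, -284. ,  136.8])), (0.64, array([ 658.2, -112.1,   91.4])), (0.96, array([ 534.8, -281.2,  133.7]))]
0.56 4553 344.4891280474412 352.26180540303096 316 373 288 423
```

View pics/w5o.png

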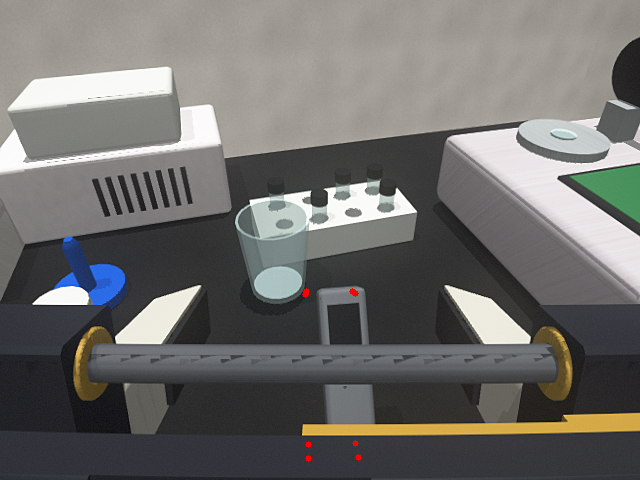

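```bash
cat > d3.py <<'E'
from dock import *
from scipy.optimize import minimize
V=[]
for n in ['wrist','scene','side']:
    p=cap(n); ks=vision.regions_of(p,'probe'); pred=hullmask(p,bar([457,-267,-10]))
    ks=[k for k in ks if (k['mask']&pred).sum()>.3*min(pred.sum(),k['mask'].sum())]
    if not ks: print('no',n); continue
    val=np.ones((480,640),bool)
    if n=='wrist': val[338:392]=0; val[415:]=0
    V.append((p,ks[0]['mask'],val)); print(n,ks[0]['confidence'],ks[0]['mask'].sum())
def f(x,V): return sum(1-(m&h&v).sum()/((m|h)&v).sum() for p,m,v in V for h in [hullmask(p,bar(x,90 if m.sum()<3000 else 75))])
for S in (V[:1],V):
    r=min((minimize(f,x0,(S,),method='Nelder-Mead',options=dict(initial_simplex=[x0,np.add(x0,[8,0,0]),np.add(x0,[0,8,0]),np.add(x0,[0,0,8])])) for x0 in ([457,-267,-10],[457,-262,-15],[455,-272,-4])),key=lambda r:r.fun); print(r.x,r.fun)
E
python3 d3.py
```

```text
wrist 0.95 4378
no scene
side 0.66 262
[ 456.6 -270.3  -10.7] 0.034330985915492995
[ 455.5 -271.    -9.8] 0.3490725729544154
```

```bash
cat > t5.py <<'E'
from h import *
from t3 import trace
a,e=np.radians(-10.5),np.radians(50); d=np.array([np.cos(e)*np.cos(a),np.cos(e)*np.sin(a),np.sin(e)]); wv=np.array([-np.sin(a),np.cos(a),0]); tip=np.array([456.5,-270.4,24])
st(); T=tool(); y=T[:3,1]; z=wv-(wv@y)*y; z*=np.sign(z@T[:3,2]); k=np.degrees(np.arctan2(z@T[:3,0],z@T[:3,2])); print('twist',k,'mis',np.degrees(np.arcsin(wv@y)))
G=tip+120*d; g=G+11*y; print('g',g); u=np.array([-.55,.1,.83])
T2=plan([g+30*u],k); print('--'); T3=plan([g],0,.02,T2)
print('-- draw'); T4=T3.copy(); T4[:3,3]=g; plan([g+80*d],0,.03,T4)
print('dwist options'); dt=T3[:3,:3].T@d
for s in np.arange(-180,180,1.):
    A=T3[:3,:3]@R.from_euler('y',s,degrees=True).as_matrix(); v=A@dt
    if abs(v[2])<.012: print(s,v.round(3))
E
python3 t5.py
```

```text
t 44.45 pos [ 498.6 -270.8  191.2] q [-0.977  0.47   2.424  2.378  1.044 -1.389] tilt 70.5 az -16.6 xaz 163.2 zel -0.1 F [ 0.4 -0.4  0.8] w 92.2
twist -2.1077794488258834 mis -5.772198811166615
g [ 542.27813145 -287.42318671  112.25237784]
[[0.02, 0.023, 0.003, np.float64(-1.1)], [0.021, 0.023, 0.002, np.float64(-1.1)]]
--
[[0.009, 0.012, -0.001, 0.0], [0.009, 0.012, -0.002, 0.0]]
-- draw
[[-0.025, 0.009, -0.001, 0.0], [-0.025, 0.009, -0.001, 0.0], [-0.025, 0.01, -0.001, 0.0]]
dwist options
-79.0 [ 0.615  0.788 -0.011]
-78.0 [0.62  0.785 0.004]
86.0 [ 0.09  -0.996  0.01 ]
87.0 [ 0.084 -0.996 -0.005]
```

Emit:
arm_command(deltas=[[0.02, 0.023, 0.003, -1.1], [0.021, 0.023, 0.002, -1.1], [0.009, 0.012, -0.001, 0], [0.009, 0.012, -0.002, 0], [0, 0, 0, 0]])

```text
time: 44.95
tool_pos: [542.8, -285.9, 110.0]
tcp_rot: [-1.472, 1.226, 2.959]
contact_force: [0.0, 0.5, 0.8]
grip_width: 91.5
```

```bash
python3 - <<'E'
from h import *
st(); T=tool(); a,e=np.radians(-10.5),np.radians(50); d=np.array([np.cos(e)*np.cos(a),np.cos(e)*np.sin(a),np.sin(e)])
G=np.array([456.5,-270.4,24])+120*d; print('err in tool',T[:3,:3].T@(G+11*T[:3,1]-T[:3,3]))
E
```

```text
t 44.95 pos [ 542.8 -285.9  110. ] q [-0.89   0.741  2.327  2.522  1.168 -1.561] tilt 70.4 az -16.5 xaz 169.6 zel 1.9 F [0.  0.5 0.8] w 91.5
err in tool [-2.02459536 -0.86131848  1.66586772]
```

Within 2 mm. Close, then check.

Emit:
arm_command(deltas=[[-0.001, 0, 0.001, 0], [0, 0, 0, 0], [0, 0, 0, 0], [0, 0, 0, 0], [0, 0, 0, 0]], claw=255)

```text
time: 45.45
tool_pos: [542.7, -286.6, 112.6]
tcp_rot: [-1.468, 1.228, 2.963]
contact_force: [0.0, 0.3, 0.1]
grip_width: 56.6
```

Emit:
arm_command(deltas=[[0, 0, 0, 0], [0, 0, 0, 0], [0, 0, 0, 0], [0, 0, 0, 0], [0, 0, 0, 0]])

```text
time: 45.95
tool_pos: [542.7, -286.7, 112.1]
tcp_rot: [-1.469, 1.227, 2.962]
contact_force: [-0.9, -1.1, 0.2]
grip_width: 26.9
```

Emit:
arm_command(deltas=[[-0.0125, 0.0048, -0.0005, 0], [-0.0125, 0.0048, -0.0005, 0], [-0.019, 0.007, -0.001, 0], [0, 0, 0, 0]])

```text
time: 46.35
tool_pos: [574.0, -291.9, 150.0]
tcp_rot: [-1.462, 1.231, 2.97]
contact_force: [0.4, 0.0, -0.9]
grip_width: 26.7
```

Emit:
arm_command(deltas=[[-0.019, 0.007, -0.001, 0], [-0.025, 0.009, -0.001, 0], [-0.02, 0.007, -0.001, 0]])

```text
time: 46.65
tool_pos: [615.7, -298.5, 200.0]
tcp_rot: [-1.471, 1.226, 2.961]
contact_force: [-1.1, -1.0, -1.5]
grip_width: 26.7
```

```bash
timeout 300 python3 - <<'E'
from h import *
from ik import *
st(); T=tool(); a,e=np.radians(-10.5),np.radians(50); d=np.array([np.cos(e)*np.cos(a),np.cos(e)*np.sin(a),np.sin(e)])
A0=R.from_euler('xyz',[-1.469,1.227,2.962]).as_matrix(); tip0=np.array([456.5,-270.4,24]); dt=A0.T@d; tt=A0.T@(tip0-[542.7,-286.7,112.1]); np.save('pt.npy',np.c_[dt,tt]); print('dt',dt,'tt',tt)
q0=bot.get_obs()['joint_positions']
for s in (-78.5,86.5):
    A=T[:3,:3]@R.from_euler('y',s,degrees=True).as_matrix(); p=np.array([431,10,200.])-A@tt
    q=bls(q0,p,A,1.); print(s,'d',(A@dt).round(3),'TCP',p.round(0),q.round(2),np.linalg.norm(err(q,p,A,1)).round(4))
print('tip now',T[:3,3]+T[:3,:3]@tt)
E
```

```text
t 46.65 pos [ 615.7 -298.5  200. ] q [-0.764  0.525  2.126  2.5    0.808 -1.302] tilt 70.3 az -16.4 xaz 169.6 zel 1.9 F [-1.1 -1.  -1.5] w 26.7
dt [-0.93787584  0.34540641 -0.03291375] tt [112.51354861 -52.68763275   4.73864253]
-78.5 d [ 0.614  0.789 -0.002] TCP [515. 102. 195.] [ 0.39  0.51  2.43  3.87  1.08 -3.11] 0.0196
86.5 d [ 0.089 -0.996  0.   ] TCP [ 452. -112.  197.] [-0.6   0.41  2.7   2.83  1.2  -0.09] 0.0105
tip now [ 529.45154456 -282.14983092  111.99043308]
```

```bash
timeout 300 python3 - <<'E'
from h import *
from t3 import trace
from ik import *
dt,tt=np.load('pt.npy').T; T=tool(); q0=bot.get_obs()['joint_positions']
A=T[:3,:3]@R.from_euler('y',86.5,degrees=True).as_matrix()
for z in (230,260,300,350):
    p=np.array([443,8,z])-A@tt; q=bls(q0,p,A,1.); print(z,p.round(0),q.round(2),np.linalg.norm(err(q,p,A,1)).round(4))
p=np.array([443,8,300.])-A@tt
L=[(600,-260,330),p]; trace(L,86.5); plan(L,86.5)
E
```

```text
230 [ 464. -114.  227.] [-0.59  0.26  2.66  2.8   1.02 -0.02] 0.0
260 [ 464. -114.  257.] [-0.59  0.11  2.61  2.74  0.83  0.07] 0.0
300 [ 464. -114.  297.] [-0.59 -0.05  2.53  2.62  0.61  0.23] 0.0
350 [ 464. -114.  347.] [-0.59 -0.21  2.43  2.34  0.41  0.55] 0.0
[ 600. -260.  330.] [-0.72  0.2   2.08  2.24  0.52 -0.17] err 0.0 maxdq/step 0.16
[ 464.07881836 -114.49164518  296.96350907] [-0.59 -0.05  2.53  2.62  0.61  0.23] err 0.0 maxdq/step 0.06
[[-0.038, -0.023, -0.009, 7.9], [-0.037, -0.022, -0.015, 7.9], [-0.034, -0.023, -0.02, 7.9], [0.024, -0.03, -0.012, 7.9], [0.025, -0.03, -0.009, 7.9]]
[[0.027, -0.03, -0.005, 7.9], [0.027, -0.031, -0.002, 7.9], [0.026, -0.03, 0.003, 7.9], [0.0, 0.0, -0.0, 7.9], [0.0, 0.0, -0.0, 7.9]]
[[0.0, 0.0, -0.0, 7.9]]
```

Emit:
arm_command(deltas=[[-0.038, -0.023, -0.009, 7.9], [-0.037, -0.022, -0.015, 7.9], [-0.034, -0.023, -0.02, 7.9], [0.024, -0.03, -0.012, 7.9], [0.025, -0.03, -0.009, 7.9]])

```text
time: 47.15
tool_pos: [546.7, -207.0, 296.9]
tcp_rot: [-2.58, 0.89, 1.742]
contact_force: [-0.1, -0.8, -2.5]
grip_width: 26.4
```

Emit:
arm_command(deltas=[[0.027, -0.03, -0.005, 7.9], [0.027, -0.031, -0.002, 7.9], [0.026, -0.03, 0.003, 7.9], [0, 0, 0, 7.9], [0, 0, 0, 7.9]])

```text
time: 47.65
tool_pos: [461.6, -122.6, 272.0]
tcp_rot: [-2.784, 0.261, 1.385]
contact_force: [0.7, -0.8, -1.1]
grip_width: 26.1
```

Emit:
arm_command(deltas=[[0, 0, 0, 7.5], [0, 0, 0, 0], [0, 0, 0, 0]])

```text
time: 47.95
tool_pos: [462.5, -123.8, 272.7]
tcp_rot: [-2.794, 0.147, 1.341]
contact_force: [-0.1, 0.1, -1.3]
grip_width: 26.2
```

```bash
cat > chk.py <<'E'
from h import *
import sys
np.set_printoptions(precision=1,suppress=True)
dt,tt=np.load('pt.npy').T; st(); T=tool(); v=T[:3,:3]@dt; tip=T[:3,3]+T[:3,:3]@tt
print('d',v.round(3),'el',np.degrees(np.arcsin(v[2])),'tip',tip,'end',tip+160*v); out=[]
for n in ['scene','side']:
    p=cap(n); im=p['img'].copy()
    print(n,'dish',[(round(x['confidence'],2),w(p,x['xyz'])) for x in vision.find_in(p,'dish')][:2],'probe_end',[(round(x['confidence'],2),w(p,x['xyz'])) for x in vision.find_in(p,'probe_end')][:3])
    for u in px(p,[tip,tip+160*v,[tip[0],tip[1],0]]): cv2.circle(im,tuple(u.astype(int)),1,(255,0,0),-1)
    u=px(p,tip+60*v-[0,0,60])[0].astype(int); u=np.clip(u,[100,90],[540,390]); out.append(cv2.resize(im[u[1]-90:u[1]+90,u[0]-100:u[0]+100],(400,360)))
cv2.imwrite('pics/'+sys.argv[1],np.hstack(out)[...,::-1])
E
python3 chk.py m6.png
```

```text
t 47.95 pos [ 462.5 -123.8  272.7] q [-0.6  0.   2.6  2.6  0.7  0.1] tilt 70.3 az -16.2 xaz 76.8 zel -68.4 F [-0.1  0.1 -1.3] w 26.2
d [ 0.1 -1.   0.1] el 2.975293166293368 tip [438.6  -1.8 269.5] end [ 456.6 -160.6  277.8]
scene dish [(0.69, array([454. , -57.9, 284.8])), (0.66, array([432.6,   5.4,   2.2]))] probe_end [(0.77, array([ 336.2, -296.4,   16.5])), (0.68, array([ 397.2, -484.1,   19.3])), (0.62, array([455.9, -58.2, 284.7]))]
side dish [(0.7, array([431.1,  13.6,  -1.1])), (0.42, array([447.4, -47.2, 281. ]))] probe_end [(0.83, array([447.8, -47.8, 279.2])), (0.7, array([432.9,  13.1,   2.3])), (0.69, array([ 306.3, -283. ,   15.5]))]
```

View pics/m6.png

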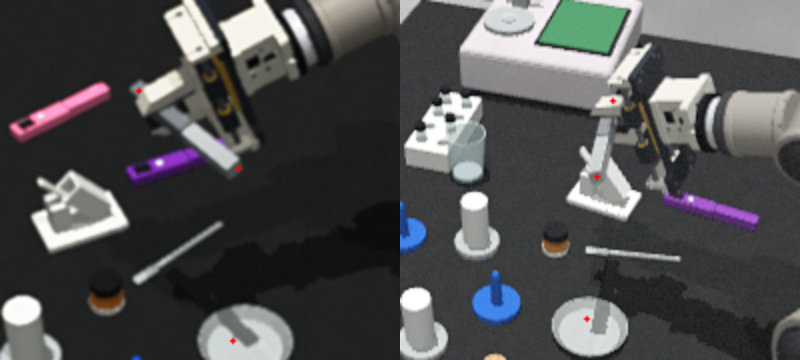

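```bash
python3 -c "
from h import *
print((tool()[:3,:3].T@[-.008,.010,0]).round(4))"
```

```text
[ 0.0078 -0.0099  0.0023]
```

Emit:
arm_command(deltas=[[0.008, -0.01, 0.002, 3.4], [0, 0, 0, 0], [0, 0, 0, 0], [0, 0, 0, 0]])

```text
time: 48.65
tool_pos: [455.3, -114.1, 274.0]
tcp_rot: [-2.798, 0.09, 1.319]
contact_force: [-0.6, -0.5, -0.9]
grip_width: 26.1
```

```bash
python3 chk.py m7.png; python3 - <<'E'
from h import *
np.set_printoptions(precision=1,suppress=True)
p=cap('side')
for n in ['cup','cup_used','jar']: print(n,[(round(x['confidence'],2),w(p,x['xyz'])) for x in vision.find_in(p,n)][:3])
# measured probe axis from both cameras (mask end points, triangulated)
E1=[]
dt,tt=np.load('pt.npy').T; T=tool(); v=T[:3,:3]@dt; tip=T[:3,3]+T[:3,:3]@tt
for n in ['scene','side']:
    p=cap(n); a=px(p,[tip,tip+60*v])
    ks=[k for k in vision.regions_of(p,'probe') if k['mask'][tuple(a.mean(0).astype(int)[::-1])]]
    if ks:
        c,_=cv2.findContours(ks[0]['mask'].astype('uint8'),0,2); l=cv2.fitLine(max(c,key=cv2.contourArea),2,0,.01,.01).ravel(); dd=a[1]-a[0]
        print(n,'mask line deg',np.degrees(np.arctan(l[1]/l[0])),'pred',np.degrees(np.arctan(dd[1]/dd[0])))
st()
E
```

```text
t 48.65 pos [ 455.3 -114.1  274. ] q [-0.6  0.   2.6  2.7  0.7  0.2] tilt 70.4 az -16.3 xaz 75.6 zel -69.7 F [-0.6 -0.5 -0.9] w 26.1
d [ 0.1 -1.  -0. ] el -0.05061647395122166 tip [433.9   8.3 277.2] end [ 448.5 -151.   277. ]
scene dish [(0.59, array([433.3,   7.5,   4. ])), (0.36, array([715.6, 399.7, 121.9]))] probe_end [(0.84, array([ 335.6, -300.3,   15.4])), (0.83, array([ 397.4, -485.9,   16. ])), (0.59, array([452.7, -48.6, 291.5]))]
side dish [(0.66, array([431.2,  13.3,   0.2])), (0.31, array([636.2, -90.7,  12.5]))] probe_end [(0.61, array([ 299.3, -289.3,   14.4])), (0.59, array([439.5, -36.4, 285.1]))]
cup [(0.92, array([651.3, -92.5,  66.6]))]
cup_used [(0.91, array([650.5, 122.9,  69.9])), (0.15, array([636.7, -89.7,  10.4]))]
jar [(0.7, array([ 521. , -123.3,   33.8])), (0.2, array([ 403.8, -153.1,    1.9]))]
scene mask line deg 36.639225 pred 36.43948088207889
side mask line deg -73.543396 pred -76.48810356751133
t 49.35 pos [ 455.  -113.8  273.8] q [-0.6  0.   2.6  2.7  0.7  0.2] tilt 70.4 az -16.3 xaz 75.6 zel -69.7 F [ 0.4 -0.1 -1.2] w 26.2
```

View pics/m7.png

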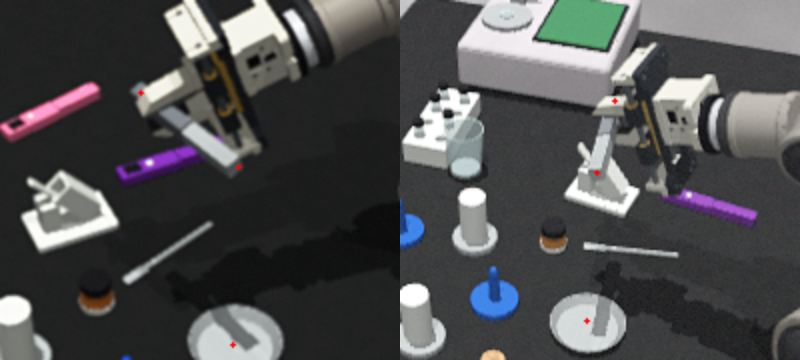

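```bash
python3 -c "
from plant import job
print(job.close_job())"
```

```text
the job is handed in; nothing more can be done
None
```

The cup now stands mouth down on the free steel peg, released. The probe is out of its dock, level, and still in the grip with its metal tip over the drip dish. I handed in at about 49 s of the 64 s.

**How the turning was done:** the interface only twists about the fingers. I tilted the tool by pushing against the arm's reach limits, then twisted for the final angles.

**Last checks**
- **Cup:** both cameras showed it upright on the peg's foot after release.
- **Probe height and angle:** the axis is 0.05° from level by the arm's pose and the grasp geometry. The lowest edge should be about 26 cm up.
- **Probe tip:** by the same calculation it is at (434, 8) mm, against the dish centre at about (432, 10) mm.
- **Grip:** the opening reads 26.2 mm on the 26 mm handle, and the tool force is about 1 N.
- **Other things:** the other cup, jar, beaker, spatula and the blue pegs looked undisturbed in the views taken. I did not check the wash bottle and stopper closely at the end.

**Disagreements and doubts**
- **Probe line:** the side camera put it about 3° off the predicted direction. The scene camera agreed within 0.2°.
- **Roll:** only the probe's long axis is level. Its width is rolled about 70°, because the tool could not be brought upright as well.
- **Joint limits:** at the reach limits the readings touched or slightly passed the stated range. Joint 3 read 0.037 against a minimum of 0.04, and joint 1 read -2.531 against -2.53. I can't tell whether that counts as passing the range.

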